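# Drive the stuck hinge pin out with the drift

## Robot

A 6-joint arm with a two-finger parallel gripper is mounted at the origin on a cart in front of the work surface, level with it; the furniture and walls round the work are solid. World frame = base frame: x ahead of the robot, y to its left, z up, the work surface at z = 0. Lengths are in mm, angles in rad, forces in N, time in s.
With the tool pointing down it reaches from about 350 to 1000 mm from the base axis. Payload 7.1 kg.
Tool frame: the origin (TCP) lies midway between the tips of the shut fingers; the grasp point (between the pads) lies 19 mm behind it (env.grip_point_offset is the distance from the TCP to the grasp point, in mm); z points along the fingers, y is the direction in which the jaws open and shut (so a half turn about z gives the same grasp; the last joint's range is limited). The gripper opens to 85 mm and grips with 20 to 120 N. Pads are 22 mm wide; open, the fingers measure 114 mm over their backs; the gripper's body (76 mm by 85 mm) begins 54 mm behind the grasp point. The pads swing forward as they close: fully open they stand 13 mm farther back than shut.
Start: joints at [-1.187, 0.423, 1.63, -0, 1.089, -0.019], TCP at [245.013, -574.955, 231.319] pointing down, gripper open.
Joint ranges: [-3, 3], [-0.9, 2.11], [0.09, 2.58], [-1.31, 4.45], [0.11, 2.69], [-2.54, 2.54]. Speed limits (rad/s): [2.39, 2.39, 3.01, 3.14, 3.14, 3.14].

## Interface

Orientations are given as a unit quaternion [x, y, z, w].
In Python, from station import env gives the robot as it stands.
- The arm moves only by the tool send_rows, never from a script. Its argument "increments" is a list of rows, each a list of 7 numbers: the closure in counts, from 0 (fully open) to 255 (shut), then the shift along the tool's x, y, z in mm, then the turn, a rotation vector about the tool's x, y, z in rad. A call has 1 to 5 rows; each row shifts and turns the pose as measured when the row begins, along the tool's axes as they then stand; what a row does not reach is not made up. A row lasts 1/8 s, in which the tool goes at most 62.5 mm and 10.7 degrees, less where a joint would pass 70% of its speed; a pose out of reach is approached as far as the arm can. A call with a gripper value outside its range is refused whole. The fingers move at their own pace and stop on an object; the grip force is fixed at half the most. Time passes only in rows, so rows that do not move let the fingers close. It gives the time, the measured TCP pose, the force and the opening at its end, in the units of the state.
- env.observe(): the state, without advancing time (a new reading comes with each control period).
- env.grab_frame(name): name is "scene" or "top"; returns the picture (420x560x3 uint8, blue, green, red); there is no depth.
- env.get_calibration(name): a dict with "fx", "fy", "cx", "cy" (pixels), "cam_to_world" (4x4, takes a point from camera to world coordinates). Camera axes: x right, y down, z forward; pixel columns grow to the right and rows downward; lengths in mm; the calibration is good to about 2 mm. A picture is of the moment at which its call begins. get_calibration takes no time and is no camera call.
- env.close_job(): hands the job in, once; it reports no verdict.
Trained networks look in the newest picture that a camera, given by its name, has taken for a name from the list of things; names that differ only in an ending like _2 or _b are one class to them, and where a whole thing is asked for, a point or a joint stands for the part that bears it (a point fixed in the world has none). Each returns a list of dicts, best first, with "score" (0 to 1); they miss things now and then, are a little off and sometimes report something else, mostly with a low value. They report only what shows in the picture. A call takes as long as a camera call. They do not tell look-alikes from the thing itself.
- env.regions_of(camera, name): "pixels" (420x560 bool, what is visible of it) and "rect" ([left, top, width, height] in pixels, round what is visible of it).
The state is a dict: "time_s": time; "joint_pos": joint angles; "dq": joint speeds; "joint_efforts": joint torques, N m; "ee_pos": TCP position; "tool_rot": TCP orientation; "force": force on the tool from outside, world axes, zero at the start; "moment": the same for the moment, N m; "finger_gap": opening from 0.0 (shut) to 1.0 (fully open).
Only numpy, scipy, OpenCV 4.12 (cv2) and the standard library are available. Lean on these libraries where they do the work, as an engineer would, in place of code of your own. Each camera call takes 0.05 s, during which the arm holds its last target.

## Task

The pin is stuck in the steel eye of the hinge clamped in the wooden jig. Take the slender drift punch from the rack, feel for the bore in the top of the eye and push the pin steadily down and right out of the eye until it stands on the cork below, then stand the drift back upright in the hole it came from. Never bear on the hinge or pin with more than about 25 newtons, touch the jig with nothing but the drift, and leave the stout punch and the other things on the bench where they are.

Things in the scene. Friction and masses are not known exactly. Their poses are not given: they have to be found in the camera images.
- jig: the fixed wooden hinge jig: base 150 (x) x 116 (y) x 14 mm, and on it two cheeks that carry the steel hinge eye by straps (top 64 mm up) along +x and -x, each under a clamp knob at x = +-54 mm (top 74 mm up). Origin at the centre of the base's underside, z up.
- eye_mark (a point): jig point (0, 0, 78 mm), on the eye's flat top. The eye is a steel block 44 (x) x 76 (y) x 20 mm, underside 58 mm up, with a plain vertical 8 mm bore through its middle. The bore is at jig x = 0, but the eye was clamped in a slot: bore and block lie anywhere from 16 mm to the -y side to 16 mm to the +y side of this point. Look or feel for it. The eye does not shift under load.
- cork_floor (a point): jig point (0, 0, 27 mm): the cork floor of the catch tray under the eye, on which the driven pin comes to stand
- hinge_pin (a joint): how far the stuck pin (7 mm thick, 26 mm long, 13 mm head at its lower end) is driven down, m; starts at 0 to 0.003. At 0 its top is 3 mm below the eye's top, at 0.017 level with its underside, at 0.021 the head meets the cork: a hard stop. It resists with a steady 8 N or so (0.2 N more for each 10 mm/s), moves only up and down and stays where it is left.
- drift: the drift punch to use, the slenderer of the two that stand tip down in the rack, steel, 134 mm long, 60 to 130 g, loose. Origin at the centre of its tip, z up along it. Tip 6.2 mm thick and 46 mm long, then a collar 20 mm wide from 46 to 52 mm, then an eight-sided shank 12 mm thick from 52 to 134 mm: grip the shank.
- drift_tip (a point): the centre of the drift's tip end
- rack: the fixed wooden punch rack, a block 70 (x) x 170 (y) x 58 mm high; origin at the centre of its underside, z up. Two holes at x = 0, y = -40 and +40 mm, 12 mm wide and 52 mm deep from the top; a punch stands in one with its collar on the block's top (tip 12 mm above the table). Which punch is in which hole varies.
- stout_punch: the wrong punch: stands in the rack's other hole, same make and height as the drift but a thicker shank (20 mm) and tip (10 mm), too thick for the bore. Origin at its tip, z up the punch. Leave it.
- spool_clamp: small wooden spool clamp standing on end, 32 mm across, 116 mm tall; origin at the centre of its foot. Leave it.
- cork_block: cork sanding block, 44 x 70 x 28 mm, lying between the robot and the work; origin at the centre of its underside. Leave it.
- thumb_plane: small brass plane, 25 x 60 x 34 mm, beyond the work; origin at the centre of its underside. Leave it.
Things that resemble listed ones, but are neither listed nor needed, are in the scene too. What is shaped like the drift but orange or purple is not meant.

How it is judged:
By the outcome, as a careful person would: the job done as asked, in the order asked, and still so for the second after the job is handed in, with the robot touching nothing.
It also fails if it takes over 72 s, if anything falls off the work surface, if the arm or the gripper's body presses on something with over 40 N, if the wrist force passes 120 N, or if a joint passes its speed limit or range.

## Working session

There is one attempt and no reset: what is moved stays moved. The work goes in short steps, Python scripts to look and compute and a tool call to move; the robot and the scene stay as the last step left them, time stands still between calls to the robot, and variables do not carry over. Pictures are saved under pics/ and viewed, and the job is handed in when it is done.

Besides the shell and the picture viewer there is one more tool, called after "Emit:" by a JSON object that holds its "method" and its "body", one argument or row to a line. send_rows: Moves the arm, as the interface text tells. Its arguments: {"type":"object","properties":{"increments":{"type":"array","items":{"type":"array","items":{"type":"number"}}}},"required":["increments"]}

```bash
ls; mkdir -p pics; python3 - <<'E'
from station import env
import cv2,numpy as np
s=env.observe()
for k,v in s.items(): print(k,v)
for c in("scene","top"):
    f=env.grab_frame(c); cv2.imwrite(f"pics/a_{c}.png",f)
    k=env.get_calibration(c); print(c,k)
    for n in("drift","stout_punch","rack","jig","spool_clamp","cork_block","thumb_plane"):
        for r in env.regions_of(c,n): print(c,n,round(r["score"],2),r["rect"])
print(env.grip_point_offset)
E
```

```text
pics
time_s 0.0
joint_pos [-1.18699854e+00  4.23825087e-01  1.63074305e+00  9.70280598e-06
  1.08862797e+00 -1.89825442e-02]
dq [ 0.00019037  0.0002539  -0.00242657  0.00159697 -0.00085344  0.00023602]
joint_efforts [ 1.05187875e-03 -5.57386351e+01 -2.81744742e+01  7.04943091e-06
  7.30982196e-03  3.99651256e-06]
ee_pos [ 244.80305903 -574.42633159  230.53470298]
tool_rot [ 9.79789584e-01  2.00029320e-01 -1.41206233e-04 -7.89205338e-04]
force [ 0.31185817 -0.64461378  1.05166986]
moment [-0.0152609   0.05671397  0.01407665]
finger_gap 0.99951779423602
scene {'fx': 409.8819340518022, 'fy': 409.8819340518022, 'cx': 284.3476467342579, 'cy': 211.42232222779353, 'cam_to_world': array([[ 8.94051338e-01, -3.09523937e-01,  3.23831958e-01,
         2.74229940e+02],
       [-4.47887906e-01, -6.31013413e-01,  6.33418106e-01,
        -5.58510391e+02],
       [ 8.28424340e-03, -7.11348723e-01, -7.02790414e-01,
         6.85452969e+02],
       [ 0.00000000e+00,  0.00000000e+00,  0.00000000e+00,
         1.00000000e+00]])}
scene drift 0.89 [379.0, 271.6, 21.2, 43.7]
scene drift 0.67 [331.1, 290.1, 
[... 610 characters left out ...]
9.99950453e-01, -7.75102960e-05,  9.95421244e-03,
        -3.15370001e+00],
       [-9.93349134e-03, -5.71847566e-02, -9.98314194e-01,
         9.34724738e+02],
       [ 0.00000000e+00,  0.00000000e+00,  0.00000000e+00,
         1.00000000e+00]])}
top drift 0.7 [390.0, 173.0, 19.9, 7.3]
top drift 0.65 [366.5, 180.8, 14.3, 8.5]
top drift 0.57 [392.4, 216.7, 20.8, 7.4]
top stout_punch 0.69 [355.2, 218.9, 23.8, 13.0]
top rack 0.94 [336.8, 204.3, 82.0, 36.6]
top jig 0.76 [170.4, 181.3, 67.7, 73.5]
top jig 0.66 [356.7, 219.3, 20.0, 12.6]
top spool_clamp 0.72 [266.2, 129.0, 15.0, 23.2]
top cork_block 0.62 [267.4, 266.2, 31.5, 28.2]
top thumb_plane 0.76 [188.0, 128.0, 13.9, 22.6]
18.700000000000003
```

```bash
python3 - <<'E'
import cv2,numpy as np
a=cv2.imread("pics/a_scene.png");b=cv2.imread("pics/a_top.png")
def crop(f,x,y,w,h,s): return cv2.resize(f[y:y+h,x:x+w],None,fx=s,fy=s,interpolation=cv2.INTER_CUBIC)
cv2.imwrite("pics/b_scene.png",crop(a,200,140,210,240,2.5))
cv2.imwrite("pics/b_top.png",crop(b,150,110,280,200,2.85))
E
```

```text
(no output)
```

View pics/a_scene.png

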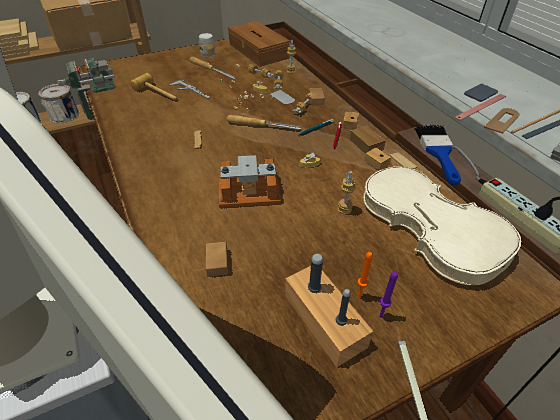

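View pics/b_scene.png

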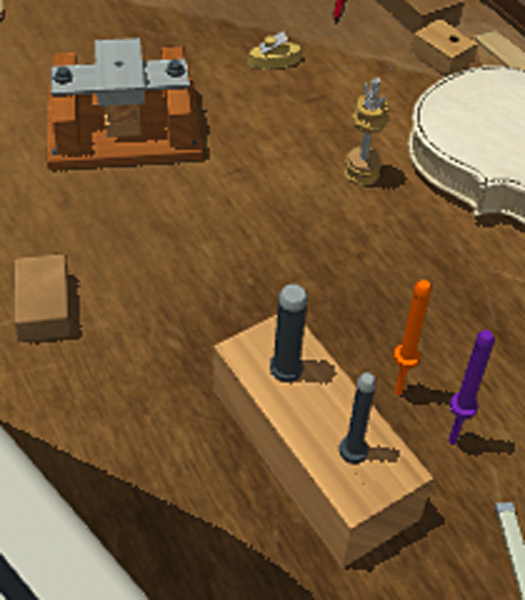

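View pics/b_top.png

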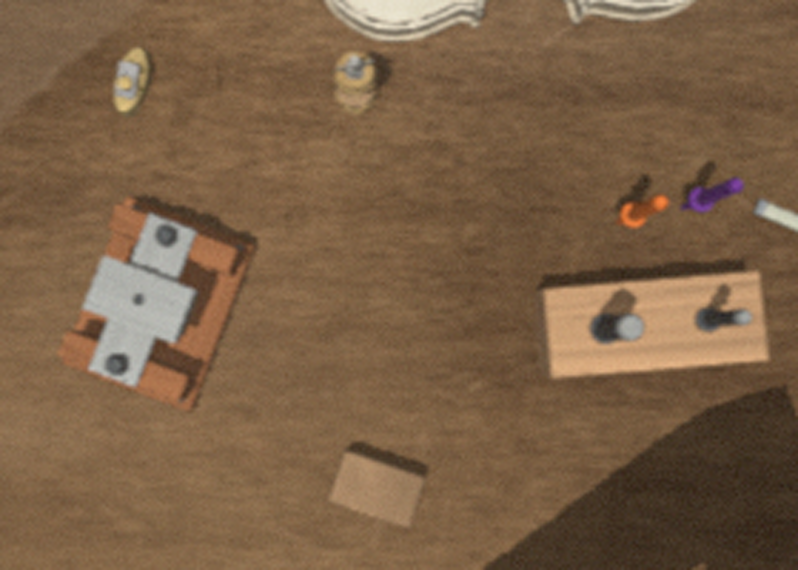

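Candidates for the drift: the dark slender punch in the rack (scene ≈ (344,307), top ≈ (400,221)), the dark thick one in the rack (scene ≈ (315,273)), orange (365,270) and purple (388,293). The slender dark one in the rack is the match; orange and purple are excluded. I'll confirm it with enlarged crops.

```bash
python3 - <<'E'
import cv2,numpy as np
a=cv2.imread("pics/a_scene.png");b=cv2.imread("pics/a_top.png")
def crop(f,x,y,w,h,s,n):
    c=cv2.resize(f[y:y+h,x:x+w],None,fx=s,fy=s,interpolation=cv2.INTER_CUBIC)
    for i in range(0,w,10):
        cv2.putText(c,str(x+i),(i*s,8),0,.3,(0,255,255),1); cv2.line(c,(i*s,10),(i*s,16),(0,255,255),1)
    for j in range(0,h,10):
        cv2.putText(c,str(y+j),(0,j*s+4),0,.3,(0,255,255),1); cv2.line(c,(22,j*s),(28,j*s),(0,255,255),1)
    cv2.imwrite(n,c)
crop(b,165,175,80,85,7,"pics/c_topjig.png")
crop(b,330,195,95,55,8,"pics/c_toprack.png")
crop(a,210,145,80,70,8,"pics/c_scjig.png")
crop(a,280,245,100,120,5,"pics/c_scrack.png")
E
```

```text
(no output)
```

View pics/c_topjig.png

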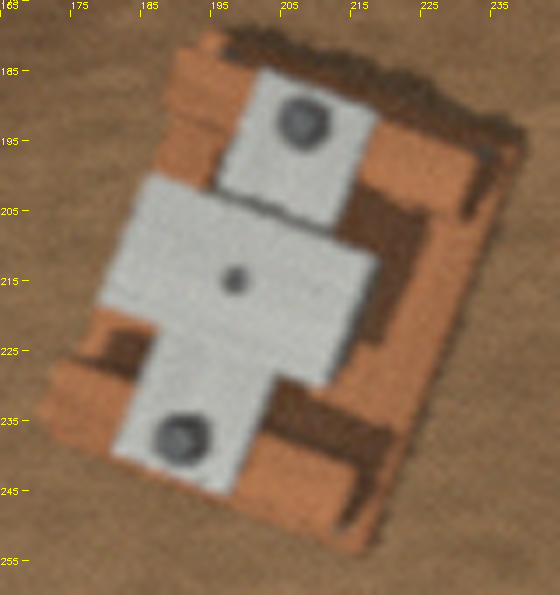

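View pics/c_toprack.png

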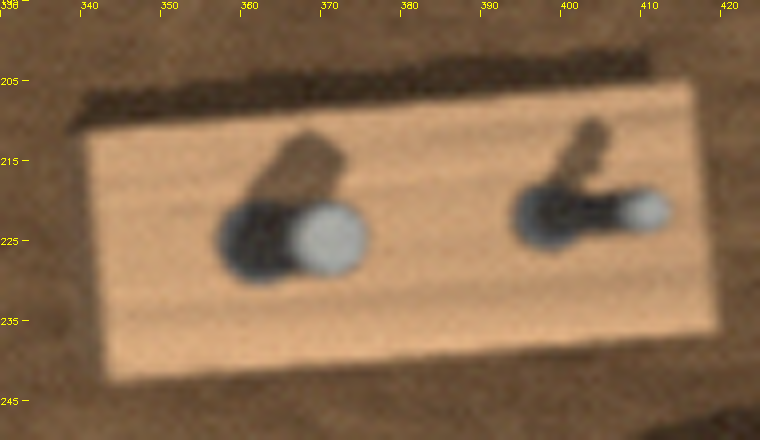

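View pics/c_scjig.png

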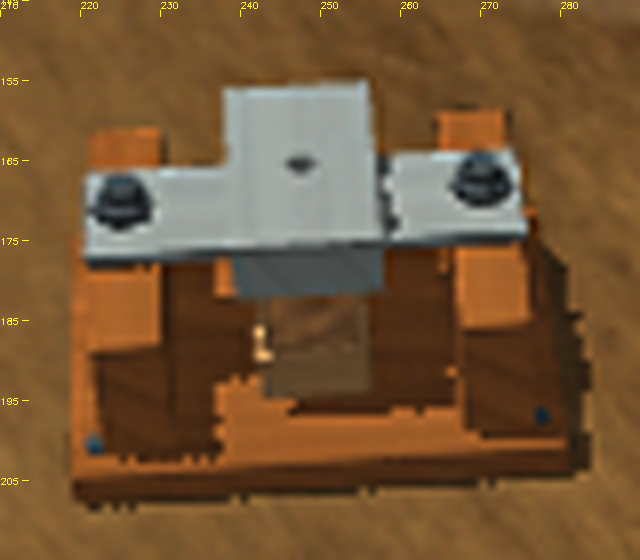

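View pics/c_scrack.png

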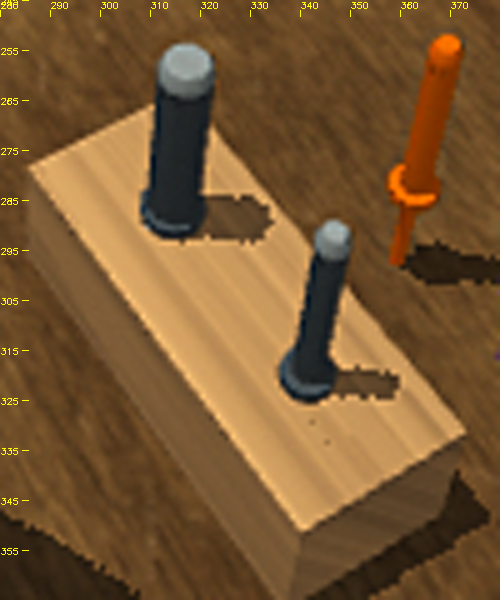

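The slender dark punch at top px (398..411, 221) is confirmed as the drift, and the eye's bore shows at top px (198,215) and scene px (247.5,165.5). Next I'll turn these into positions.

```bash
cat > h.py <<'E'
import numpy as np, cv2
from scipy.optimize import least_squares
from station import env
K={c:env.get_calibration(c) for c in("scene","top")}
def plane(c,u,v,z):
    k=K[c];d=k["cam_to_world"][:3,:3]@np.array([(u-k["cx"])/k["fx"],(v-k["cy"])/k["fy"],1]);o=k["cam_to_world"][:3,3]
    return o+d*(z-o[2])/d[2]
def proj(c,p):
    k=K[c];q=np.linalg.inv(k["cam_to_world"])@np.append(p,1)
    return np.array([k["fx"]*q[0]/q[2]+k["cx"],k["fy"]*q[1]/q[2]+k["cy"]])
def tri(uv):
    # uv: {cam:(u,v)}
    return least_squares(lambda p:np.concatenate([proj(c,p)-uv[c] for c in uv]),[500,-100,60]).x
def cp(c,s,x,y): return ((c[0]+.5)/s-.5+x,(c[1]+.5)/s-.5+y)
E
python3 - <<'E'
from h import *
T=lambda *c:cp(c,7,165,175)
R=lambda *c:cp(c,8,330,195)
S=lambda *c:cp(c,8,210,145)
Q=lambda *c:cp(c,5,280,245)
for n,uv in dict(bore={'top':T(234,280),'scene':S(300,164)},knA={'top':T(303,120),'scene':S(481,168)},knB={'top':T(182,438),'scene':S(122,192)},
  e_bl={'top':T(148,174),'scene':S(367,80)}, e_fr={'top':T(327,388),'scene':S(233,250)},e_br={'top':T(377,258),'scene':S(381,240)},e_fl={'top':T(97,301),'scene':S(223,88)},
  dtop={'top':R(645,210),'scene':Q(332,235)},stop={'top':R(328,239),'scene':Q(187,62)},
  r1={'top':R(85,131),'scene':Q(155,103)},r2={'top':R(692,82),'scene':Q(466,432)},r3={'top':R(718,328),'scene':Q(302,530)},r4={'top':R(107,380),'scene':Q(30,168)}).items():
    z=78 if n[0] in'be' else 74 if n[0]=='k' else 58 if n[0]=='r' else 146
    print(n,tri(uv).round(1),*[plane(c,*uv[c],z).round(1)[:2] for c in uv])
print('collar',plane('top',*R(548,217),64)[:2])
E
```

```text
bore [547.3 174.5  72.8] [547.2 173.3] [544.8 168.3]
knA [598.2 154.1  68.1] [598.3 152.8] [594.4 147.6]
knB [496.8 191.7  67.4] [497.3 190. ] [494.  183.9]
e_bl [581.1 201.8  74.5] [580.8 201. ] [579.3 197.5]
e_fr [513.2 144.2  74.4] [513.2 143.6] [511.9 140. ]
e_br [553.9 128.8  74.8] [554.2 128.2] [552.1 125.4]
e_fl [540.3 217.7  74.1] [540.5 216.6] [538.2 213. ]
dtop [ 531.8 -272.2  141.4] [ 532.  -270.8] [ 529.5 -274.5]
stop [ 524.9 -191.7  142.3] [ 524.7 -190.7] [ 523.3 -194.2]
r1 [ 551.  -142.5   48.8] [ 556.2 -143.8] [ 542.8 -146.9]
r2 [ 569.6 -314.6   56.9] [ 570.1 -314.5] [ 568.8 -314.9]
r3 [ 500.7 -320.2   58. ] [ 501.  -320.4] [ 500.5 -320.1]
r4 [ 486.8 -150.2   54.1] [ 486.3 -149.3] [ 485.9 -152.9]
collar [ 531.94882627 -271.58705085]
```

```bash
cat >> h.py <<'E'
from scipy.spatial.transform import Rotation as Rn
def Rt(yawdeg):
    a=np.radians(yawdeg); x=np.array([np.cos(a),np.sin(a),0]);z=np.array([0,0,-1.]);return Rn.from_matrix(np.column_stack([x,np.cross(z,x),z]))
def plan(tgt,yaw,n,frac=1.):
    s=env.observe();p=np.array(s["ee_pos"]);R=Rn.from_quat(s["tool_rot"]);g=Rt(yaw)
    rv=(R.inv()*g).as_rotvec()
    print("t",round(s["time_s"],2),"p",p.round(1),"F",np.array(s["force"]).round(1),"gap",round(s["finger_gap"],3),"j",np.round(s["joint_pos"],2))
    print("rot left",rv.round(3),"dworld",(np.array(tgt)-p).round(1))
    d=(np.array(tgt)-p)/n
    for i in range(n):
        Ri=R*Rn.from_rotvec(rv*i/n); print(Ri.inv().apply(d).round(1),(rv/n).round(3))
E
python3 -c "
from h import *
plan([531,-272,240],95,8)"
```

```text
t 0.8 p [ 245.  -574.9  231.3] F [-0.2 -0.6 -0.1] gap 0.996 j [-1.19  0.42  1.63  0.    1.09 -0.02]
rot left [-0.    -0.    -1.255] dworld [286.  302.9   8.7]
[ 47.7 -20.8  -1.1] [-0.    -0.    -0.157]
[ 50.4 -13.1  -1.1] [-0.    -0.    -0.157]
[51.8 -5.1 -1.1] [-0.    -0.    -0.157]
[52.   3.1 -1.1] [-0.    -0.    -0.157]
[50.9 11.2 -1.1] [-0.    -0.    -0.157]
[48.5 19.  -1.1] [-0.    -0.    -0.157]
[44.9 26.3 -1.1] [-0.    -0.    -0.157]
[40.3 33.  -1.1] [-0.    -0.    -0.157]
```

Emit:
{"method": "send_rows", "body": {
  "increments": [
    [0, 48, -21, -1, 0, 0, -0.157],
    [0, 50, -13, -1, 0, 0, -0.157],
    [0, 52, -5, -1, 0, 0, -0.157],
    [0, 52, 3, -1, 0, 0, -0.157],
    [0, 51, 11, -1, 0, 0, -0.157]
  ]
}}

```text
time_s: 1.42
ee_pos: [425.1, -382.2, 236.7]
tool_rot: [0.824, 0.567, -0.0, 0.001]
force: [1.1, 0.4, 1.1]
finger_gap: 1.001
```

```bash
python3 -c "
from h import *
plan([531,-272,240],95,5)"
```

```text
t 1.43 p [ 425.1 -382.2  236.7] F [1.1 0.4 1.1] gap 1.001 j [-0.75  0.34  1.75 -0.    1.05 -0.39]
rot left [ 0.002  0.002 -0.453] dworld [105.9 110.2   3.3]
[28.1 11.9 -0.7] [ 0.     0.    -0.091]
[27.  14.4 -0.7] [ 0.     0.    -0.091]
[25.5 16.8 -0.7] [ 0.     0.    -0.091]
[23.9 19.  -0.7] [ 0.     0.    -0.091]
[22.1 21.1 -0.7] [ 0.     0.    -0.091]
```

Emit:
{"method": "send_rows", "body": {
  "increments": [
    [0, 28, 12, -1, 0, 0, -0.091],
    [0, 27, 14.4, -1, 0, 0, -0.091],
    [0, 25.5, 16.8, -1, 0, 0, -0.091],
    [0, 24, 19, 0, 0, 0, -0.091],
    [0, 22, 21, 0, 0, 0, -0.091]
  ]
}}

```text
time_s: 2.05
ee_pos: [534.5, -265.5, 240.5]
tool_rot: [0.668, 0.745, -0.0, 0.002]
force: [0.1, -0.3, -0.4]
finger_gap: 0.998
```

```bash
python3 -c "
from h import *
plan([531,-272,180],95,2)
for c in('top','scene'):
    f=env.grab_frame(c); cv2.imwrite('pics/d_%s.png'%c,f)
a=cv2.imread('pics/d_scene.png')[200:380,240:420]; b=cv2.imread('pics/d_top.png')[170:290,320:440]
cv2.imwrite('pics/d.png',np.hstack([cv2.resize(a,(400,400)),cv2.resize(b,(400,400))]))
"
```

```text
t 2.05 p [ 534.5 -265.5  240.5] F [ 0.1 -0.3 -0.4] gap 0.998 j [-0.48  0.37  1.69 -0.    1.08 -0.59]
rot left [0.002 0.003 0.022] dworld [ -3.5  -6.5 -60.5]
[-2.9 -2.2 30.2] [0.001 0.002 0.011]
[-3.  -2.1 30.2] [0.001 0.002 0.011]
```

View pics/d.png

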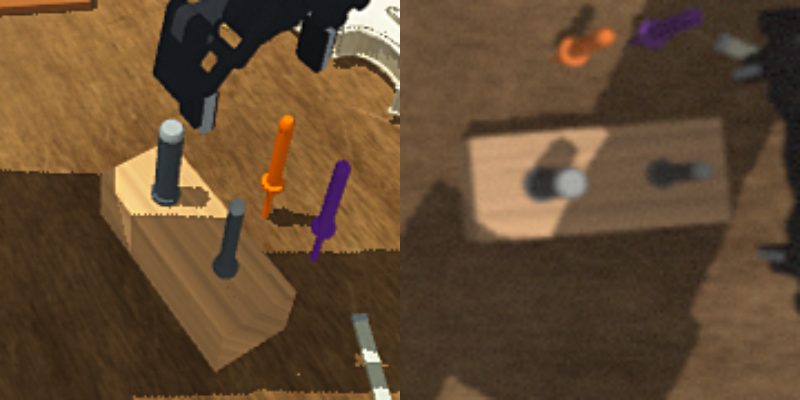

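The picture shows the open fingers above the rack (top px ≈ (428,191) and (428,246), middle ≈ (428,219)), straddling the drift's line; nothing has moved. Now descending.

Emit:
{"method": "send_rows", "body": {
  "increments": [
    [0, -6, -4, 20, 0.002, 0.003, 0.022],
    [0, 0, 0, 30, 0, 0, 0],
    [0, 0, 0, 20, 0, 0, 0]
  ]
}}

```text
time_s: 2.52
ee_pos: [530.8, -273.5, 167.7]
tool_rot: [0.678, 0.735, 0.0, 0.001]
force: [0.7, -0.1, -0.1]
finger_gap: 0.999
```

```bash
python3 -c "
from h import *
plan([531.2,-272,90],95,3)
for c in('top','scene'):
    f=env.grab_frame(c); cv2.imwrite('pics/e_%s.png'%c,f)
a=cv2.imread('pics/e_scene.png')[200:380,240:420]; b=cv2.imread('pics/e_top.png')[170:290,320:440]
cv2.imwrite('pics/e.png',np.hstack([cv2.resize(a,(400,400)),cv2.resize(b,(400,400))]))
"
```

```text
t 2.52 p [ 530.8 -273.5  167.7] F [ 0.7 -0.1 -0.1] gap 0.999 j [-0.5   0.46  1.74 -0.    0.94 -0.58]
rot left [ 0.002  0.002 -0.006] dworld [  0.4   1.5 -77.7]
[ 0.5  0.1 25.9] [ 0.001  0.001 -0.002]
[ 0.5  0.1 25.9] [ 0.001  0.001 -0.002]
[ 0.5  0.1 25.9] [ 0.001  0.001 -0.002]
```

View pics/e.png

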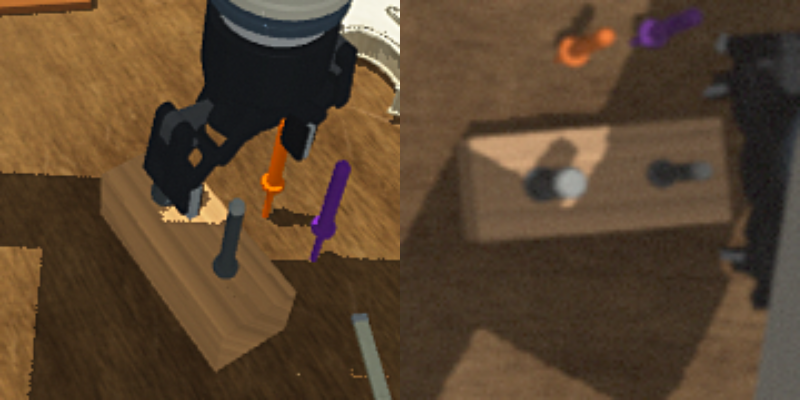

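```bash
python3 -c "
from h import *
for p in ([488,-277,181],[574,-270,181],[531,-273,146]):
    u=proj('scene',p);v=proj('top',p);print(u.round(0),(u-[240,200])*400/180,v.round(0),(v-[320,170])*400/120+[400,0])"
```

```text
[326. 290.] [190.61991851 199.4215465 ] [420. 243.] [733.5043433  244.23023408]
[371. 266.] [291.83522807 146.00002394] [416. 199.] [718.33995013  95.80263309]
[346. 291.] [236.24266196 201.14788107] [411. 221.] [704.32653889 171.07107359]
```

Emit:
{"method": "send_rows", "body": {
  "increments": [
    [0, 1, 0, 26, 0.002, 0.002, -0.006],
    [0, 0.5, 0, 26, 0, 0, 0],
    [0, 0, 0, 20, 0, 0, 0],
    [0, 0, 0, 5, 0, 0, 0]
  ]
}}

```text
time_s: 3.12
ee_pos: [528.0, -275.2, 88.4]
tool_rot: [0.679, 0.735, -0.0, -0.001]
force: [-0.1, -0.5, 0.7]
finger_gap: 0.998
```

```bash
python3 -c "
from h import *
plan([531.2,-272,89],95,1)
for c in('top','scene'):
    f=env.grab_frame(c); cv2.imwrite('pics/f_%s.png'%c,f)
a=cv2.imread('pics/f_scene.png')[200:380,240:420]; b=cv2.imread('pics/f_top.png')[170:290,320:440]
cv2.imwrite('pics/f.png',np.hstack([cv2.resize(a,(400,400)),cv2.resize(b,(400,400))]))
"
```

```text
t 3.12 p [ 528.  -275.2   88.4] F [-0.1 -0.5  0.7] gap 0.998 j [-0.5   0.57  1.78  0.    0.79 -0.58]
rot left [-0.002 -0.001 -0.008] dworld [3.2 3.2 0.6]
[ 3.   3.5 -0.6] [-0.002 -0.001 -0.008]
```

View pics/f.png

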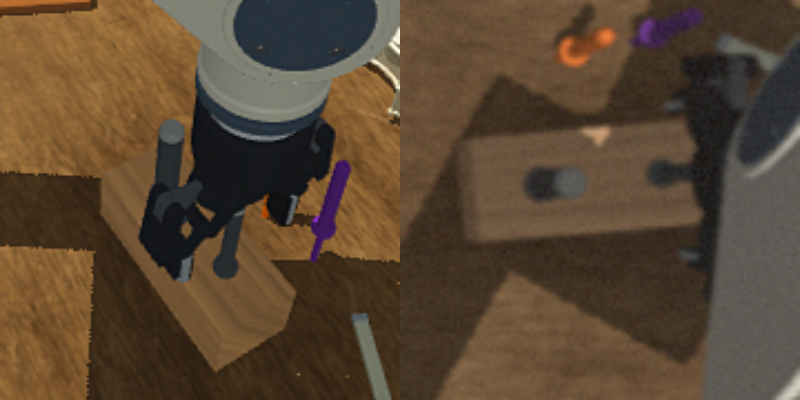

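The fingers straddle the drift, clear of the rack (scene crop ≈ (180,270) and (285,205)). I'll correct by 3 mm, then close.

Emit:
{"method": "send_rows", "body": {
  "increments": [
    [0, 3, 3.5, -0.5, -0.002, -0.001, -0.008],
    [0, 0, 0, 0, 0, 0, 0]
  ]
}}

```text
time_s: 3.48
ee_pos: [533.1, -272.8, 91.7]
tool_rot: [0.675, 0.737, 0.001, 0.002]
force: [0.2, -0.7, 0.5]
finger_gap: 0.999
```

```bash
python3 -c "
from h import *
plan([531.2,-272,89],95,1)"
```

```text
t 3.48 p [ 533.1 -272.8   91.7] F [ 0.2 -0.7  0.5] gap 0.999 j [-0.49  0.57  1.77  0.    0.79 -0.58]
rot left [0.004 0.002 0.   ] dworld [-1.9  0.8 -2.7]
[ 0.9 -1.8  2.7] [0.004 0.002 0.   ]
```

Emit:
{"method": "send_rows", "body": {
  "increments": [
    [0, 1, -1.8, 1.5, 0.004, 0.002, 0],
    [120, 0, 0, 0, 0, 0, 0],
    [255, 0, 0, 0, 0, 0, 0],
    [255, 0, 0, 0, 0, 0, 0],
    [255, 0, 0, 0, 0, 0, 0]
  ]
}}

```text
time_s: 4.1
ee_pos: [531.7, -272.0, 91.3]
tool_rot: [0.675, 0.738, 0.0, 0.001]
force: [0.3, -1.1, 0.8]
finger_gap: 0.141
```

Emit:
{"method": "send_rows", "body": {
  "increments": [
    [255, 0, 0, 0, 0, 0, 0],
    [255, 0, 0, 0, 0, 0, 0]
  ]
}}

```text
time_s: 4.35
ee_pos: [531.7, -272.0, 91.4]
tool_rot: [0.675, 0.738, 0.0, 0.001]
force: [0.1, -0.0, 0.6]
finger_gap: 0.119
```

```bash
python3 -c "
from h import *
plan([531.2,-272,89],95,1)"
```

```text
t 4.35 p [ 531.7 -272.    91.4] F [ 0.1 -0.   0.6] gap 0.119 j [-0.49  0.57  1.77 -0.    0.8  -0.58]
rot left [0.001 0.001 0.001] dworld [-0.5 -0.  -2.4]
[ 0.  -0.5  2.4] [0.001 0.001 0.001]
```

Emit:
{"method": "send_rows", "body": {
  "increments": [
    [255, 0, 0, -5, 0, 0, 0],
    [255, 0, 0, -20, 0, 0, 0],
    [255, 0, 0, -30, 0, 0, 0],
    [255, 0, 0, -30, 0, 0, 0],
    [255, 0, 0, -35, 0, 0, 0]
  ]
}}

```text
time_s: 4.97
ee_pos: [529.2, -270.6, 211.5]
tool_rot: [0.675, 0.737, -0.001, -0.003]
force: [1.0, -0.3, -0.6]
finger_gap: 0.124
```

Emit:
{"method": "send_rows", "body": {
  "increments": [
    [255, 0, 0, -25, 0, 0, 0],
    [255, 0, 0, -10, 0, 0, 0],
    [255, 0, 0, 0, 0, 0, 0],
    [255, 0, 0, 0, 0, 0, 0]
  ]
}}

```text
time_s: 5.48
ee_pos: [529.7, -270.8, 249.4]
tool_rot: [0.675, 0.737, -0.001, -0.002]
force: [-0.6, 0.4, -1.2]
finger_gap: 0.126
```

```bash
python3 -c "
from h import *
plan([547,60,250],95,8)
for c in('top','scene'):
    f=env.grab_frame(c); cv2.imwrite('pics/g_%s.png'%c,f)
a=cv2.imread('pics/g_scene.png')[160:400,220:460]; b=cv2.imread('pics/g_top.png')[170:290,320:440]
cv2.imwrite('pics/g.png',np.hstack([cv2.resize(a,(400,400)),cv2.resize(b,(400,400))]))
"
```

```text
t 5.47 p [ 529.7 -270.8  249.4] F [-0.6  0.4 -1.2] gap 0.126 j [-0.49  0.36  1.68 -0.    1.1  -0.58]
rot left [-0.003 -0.002  0.001] dworld [ 17.3 330.8   0.6]
[41.   5.8 -0. ] [-0. -0.  0.]
[41.   5.8 -0. ] [-0. -0.  0.]
[41.   5.8 -0. ] [-0. -0.  0.]
[41.   5.8 -0. ] [-0. -0.  0.]
[41.   5.8 -0. ] [-0. -0.  0.]
[41.   5.8 -0.1] [-0. -0.  0.]
[41.   5.8 -0.1] [-0. -0.  0.]
[41.   5.8 -0.1] [-0. -0.  0.]
```

View pics/g.png

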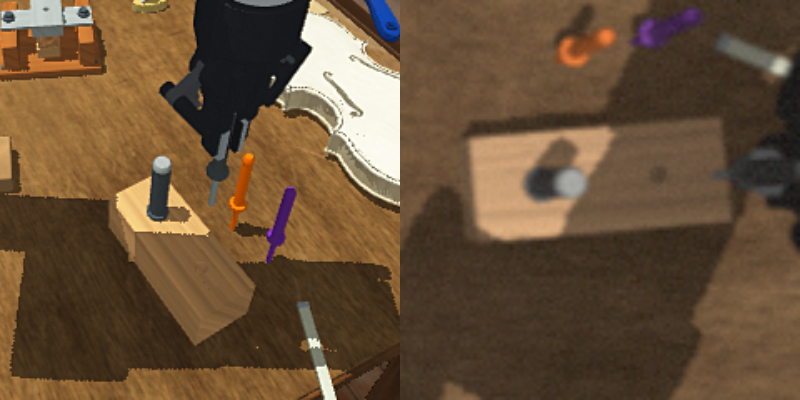

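The drift is lifted (tip at scene crop ≈ (212,205)), the empty hole shows at top crop (657,173), and the stout punch is undisturbed. Now crossing to the jig.

Emit:
{"method": "send_rows", "body": {
  "increments": [
    [255, 30, 1, 0, 0, 0, 0],
    [255, 50, 7, 0, 0, 0, 0],
    [255, 50, 7, 0, 0, 0, 0],
    [255, 50, 7, 0, 0, 0, 0],
    [255, 50, 7, 0, 0, 0, 0]
  ]
}}

```text
time_s: 6.2
ee_pos: [537.3, -35.9, 245.0]
tool_rot: [0.678, 0.735, -0.002, -0.005]
force: [1.5, -0.6, -1.9]
finger_gap: 0.127
```

```bash
python3 -c "
from h import *
plan([546,171,240],95,5)"
```

```text
t 6.2 p [537.3 -35.9 245. ] F [ 1.5 -0.6 -1.9] gap 0.127 j [-0.09  0.28  1.8   0.    1.06 -0.17]
rot left [-0.009 -0.004 -0.006] dworld [  8.7 206.9  -5. ]
[41.1  5.1  1.1] [-0.002 -0.001 -0.001]
[41.1  5.1  1.1] [-0.002 -0.001 -0.001]
[41.1  5.2  1.1] [-0.002 -0.001 -0.001]
[41.1  5.2  1. ] [-0.002 -0.001 -0.001]
[41.1  5.3  1. ] [-0.002 -0.001 -0.001]
```

Emit:
{"method": "send_rows", "body": {
  "increments": [
    [255, 48, 5, 1, -0.009, -0.004, -0.006],
    [255, 48, 5, 1, 0, 0, 0],
    [255, 45, 5, 1, 0, 0, 0],
    [255, 35, 5, 1, 0, 0, 0],
    [255, 18, 3, 1, 0, 0, 0]
  ]
}}

```text
time_s: 6.82
ee_pos: [541.3, 167.7, 235.9]
tool_rot: [0.674, 0.738, -0.002, -0.002]
force: [0.1, 0.5, -0.9]
finger_gap: 0.121
```

Emit:
{"method": "send_rows", "body": {
  "increments": [
    [255, 0, 0, 20, 0, 0, 0],
    [255, 0, 0, 0, 0, 0, 0],
    [255, 0, 0, 0, 0, 0, 0]
  ]
}}

```text
time_s: 7.2
ee_pos: [541.2, 167.9, 214.7]
tool_rot: [0.674, 0.739, -0.003, -0.002]
force: [1.3, 0.4, -0.6]
finger_gap: 0.121
```

```bash
python3 -c "
from h import *
plan([546,171,200],95,2)
for c in('top','scene'):
    f=env.grab_frame(c); cv2.imwrite('pics/i_%s.png'%c,f)
a=cv2.imread('pics/i_scene.png')[80:220,190:330]; b=cv2.imread('pics/i_top.png')[140:280,130:270]
cv2.imwrite('pics/i.png',np.hstack([cv2.resize(a,(400,400)),cv2.resize(b,(400,400))]))
"
```

```text
t 7.2 p [541.2 167.9 214.7] F [ 1.3  0.4 -0.6] gap 0.121 j [0.28 0.36 1.77 0.   1.02 0.19]
rot left [-0.008  0.001  0.004] dworld [  4.8   3.1 -14.7]
[1.3 2.6 7.3] [-0.004  0.001  0.002]
[1.3 2.6 7.4] [-0.004  0.001  0.002]
```

View pics/i.png

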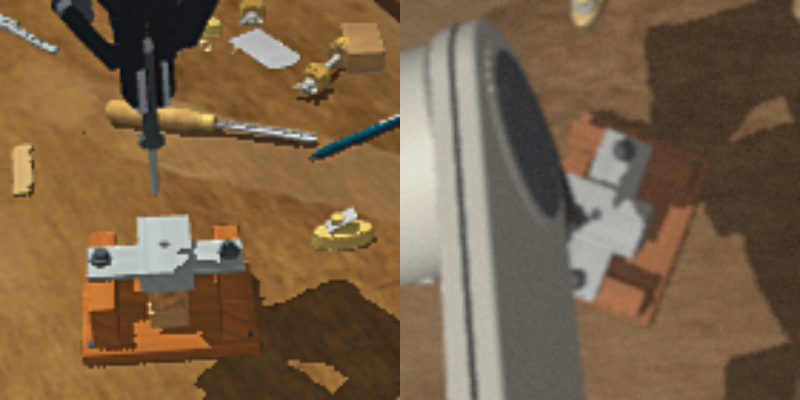

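```bash
python3 -c "
from h import *
a=cv2.imread('pics/i_scene.png')[90:180,215:275]
cv2.imwrite('pics/i2.png',cv2.resize(a,None,fx=9,fy=9,interpolation=cv2.INTER_CUBIC)[:,:])
a=cv2.imread('pics/i_top.png')[190:240,180:240]
cv2.imwrite('pics/i3.png',cv2.resize(a,None,fx=10,fy=10,interpolation=cv2.INTER_CUBIC)[:,:])
p=np.array([541.2,167.9,0])
for z in (-79.4,-33.4,-27.4,18):
  q=p+[0,0,214.7+z]; print(z,(proj('scene',q)-[215,90])*9, (proj('top',q)-[180,190])*10)
"
```

```text
-79.4 [263.53079224 501.21519566] [148.94330062 263.92789965]
-33.4 [252.15116367 345.99675333] [ 98.5206531  255.83188365]
-27.4 [250.60636964 324.92572074] [ 91.48821183 254.70273316]
18 [238.42915156 158.82813586] [ 34.39811332 245.53617063]
```

View pics/i2.png

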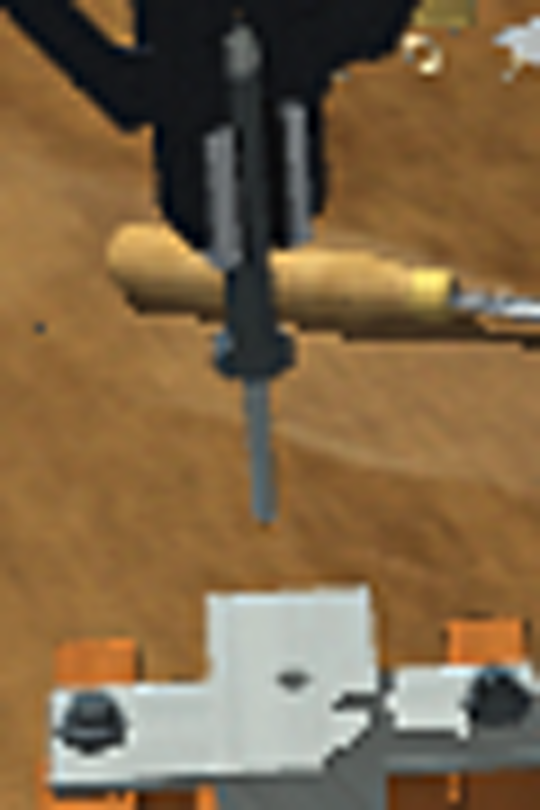

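View pics/i3.png

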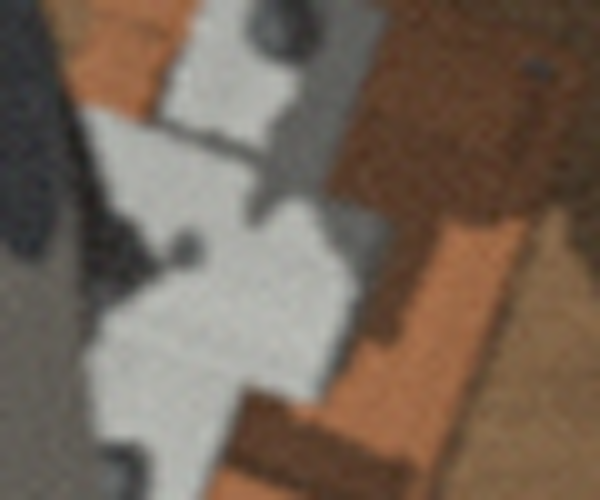

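```bash
python3 -c "
from h import *
bs=plane('scene',*cp((292,680),9,215,90),78)
ts=plane('scene',*cp((264.5,507.5),9,215,90),135.3)
print('scene bore',bs,'tip',ts,'est',bs-ts+[541.2,167.9,0])
bt=plane('top',*cp((186,250),10,180,190),78)
for c in ((150,265),(154,267)):
  tt=plane('top',*cp(c,10,180,190),135.3)
  print('top bore',bt,'tip',tt,'est',bt-tt+[541.2,167.9,0])
"
```

```text
scene bore [544.57395025 168.2088752   78.        ] tip [540.13381005 167.32783518 135.3       ] est [545.6401402  168.78104002 -57.3       ]
top bore [547.23464629 172.99884738  78.        ] tip [541.90699729 168.62034736 135.3       ] est [546.527649   172.27850003 -57.3       ]
top bore [547.23464629 172.99884738  78.        ] tip [541.49461584 167.78857523 135.3       ] est [546.94003045 173.11027215 -57.3       ]
```

Emit:
{"method": "send_rows", "body": {
  "increments": [
    [255, 2.6, 5.2, 12, -0.006, 0.001, 0.004],
    [255, 0, 0, 15, 0, 0, 0],
    [255, 0, 0, 12, 0, 0, 0],
    [255, 0, 0, 6, 0, 0, 0],
    [255, 0, 0, 0, 0, 0, 0]
  ]
}}

```text
time_s: 7.92
ee_pos: [546.3, 170.3, 166.7]
tool_rot: [0.676, 0.737, -0.001, -0.0]
force: [0.2, -0.4, -1.5]
finger_gap: 0.123
```

```bash
cat > look.py <<'E'
import sys
from h import *
n=sys.argv[1]
plan([546.2,171,165],95,1)
for c in('top','scene'):
    f=env.grab_frame(c); cv2.imwrite(f'pics/{n}_{c}.png',f)
a=cv2.imread(f'pics/{n}_scene.png')[115:185,220:275]; b=cv2.imread(f'pics/{n}_top.png')[185:245,175:235]
r=lambda f,s:cv2.resize(f,None,fx=s,fy=s,interpolation=cv2.INTER_CUBIC)
a=r(a,8)[:, :440]; b=r(b,6)
o=np.zeros((560,800,3),np.uint8);o[:,:440]=a;o[:360,440:]=b
cv2.imwrite(f'pics/{n}.png',o)
E
python3 look.py j
```

```text
t 7.92 p [546.3 170.3 166.7] F [ 0.2 -0.4 -1.5] gap 0.123 j [0.28 0.43 1.79 0.   0.92 0.2 ]
rot left [-0.001  0.    -0.001] dworld [-0.1  0.7 -1.7]
[ 0.7 -0.   1.7] [-0.001  0.    -0.001]
```

View pics/j.png

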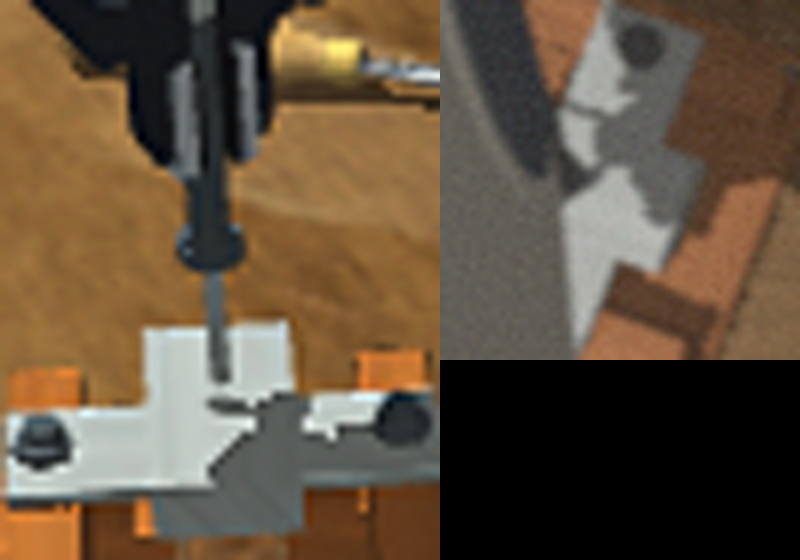

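```bash
python3 -c "
from h import *
bs=plane('scene',247.05,165.08,78)
for v in (370,374,378):
  ts=plane('scene',*cp((220.5,v),8,220,115),166.7-79.4)
  print('est',bs-ts+[546.3,170.3,0])
print(proj('scene',[546.3,170.3,87.3]),cp((220.5,373),8,220,115))
"
```

```text
est [543.94701706 166.51380647  -9.3       ]
est [544.69731061 168.28872296  -9.3       ]
est [545.44549525 170.05865058  -9.3       ]
[247.10972854 161.31068161] (247.125, 161.1875)
```

Emit:
{"method": "send_rows", "body": {
  "increments": [
    [255, 0.2, -0.4, 5, 0, 0, 0],
    [255, 0, 0, 0, 0, 0, 0],
    [255, 0, 0, 1.5, 0, 0, 0],
    [255, 0, 0, 0, 0, 0, 0]
  ]
}}

```text
time_s: 8.52
ee_pos: [547.0, 170.8, 161.6]
tool_rot: [0.676, 0.737, 0.001, 0.001]
force: [1.1, -0.6, -1.4]
finger_gap: 0.122
```

```bash
python3 look.py k
```

```text
t 8.53 p [547.  170.8 161.6] F [ 1.1 -0.6 -1.4] gap 0.122 j [ 0.28  0.44  1.8  -0.    0.9   0.2 ]
rot left [ 0.002 -0.    -0.001] dworld [-0.8  0.2  3.4]
[ 0.3 -0.7 -3.4] [ 0.002 -0.    -0.001]
```

View pics/k.png

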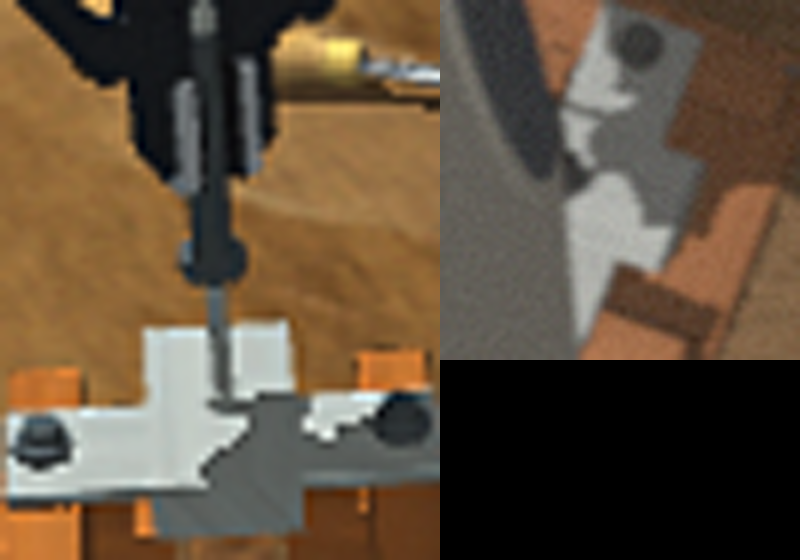

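Emit:
{"method": "send_rows", "body": {
  "increments": [
    [255, 0.3, -0.7, 2, 0.002, 0, 0],
    [255, 0, 0, 0, 0, 0, 0],
    [255, 0, 0, 1, 0, 0, 0],
    [255, 0, 0, 0, 0, 0, 0]
  ]
}}

```text
time_s: 9.12
ee_pos: [546.4, 171.1, 158.6]
tool_rot: [0.676, 0.737, 0.0, -0.0]
force: [-0.1, 0.1, -1.3]
finger_gap: 0.123
```

Emit:
{"method": "send_rows", "body": {
  "increments": [
    [255, 0, 0, 1, 0, 0, 0],
    [255, 0, 0, 0, 0, 0, 0]
  ]
}}

```text
time_s: 9.38
ee_pos: [546.4, 171.1, 157.5]
tool_rot: [0.676, 0.737, 0.0, -0.0]
force: [0.2, -0.3, -1.4]
finger_gap: 0.123
```

Emit:
{"method": "send_rows", "body": {
  "increments": [
    [255, 0, 0, 0.7, 0, 0, 0],
    [255, 0, 0, 0, 0, 0, 0]
  ]
}}

```text
time_s: 9.62
ee_pos: [546.5, 171.2, 156.8]
tool_rot: [0.676, 0.737, 0.0, -0.0]
force: [-0.7, 0.7, -1.7]
finger_gap: 0.123
```

Emit:
{"method": "send_rows", "body": {
  "increments": [
    [255, 0, 0, 0.5, 0, 0, 0],
    [255, 0, 0, 0, 0, 0, 0]
  ]
}}

```text
time_s: 9.88
ee_pos: [546.6, 171.3, 156.4]
tool_rot: [0.676, 0.737, 0.001, -0.0]
force: [-1.1, 0.2, -1.0]
finger_gap: 0.123
```

```bash
python3 look.py l
```

```text
t 9.88 p [546.6 171.3 156.4] F [-1.1  0.2 -1. ] gap 0.123 j [0.28 0.44 1.8  0.   0.9  0.2 ]
rot left [ 0.001 -0.001 -0.001] dworld [-0.4 -0.3  8.6]
[-0.3 -0.4 -8.6] [ 0.001 -0.001 -0.001]
```

View pics/l.png

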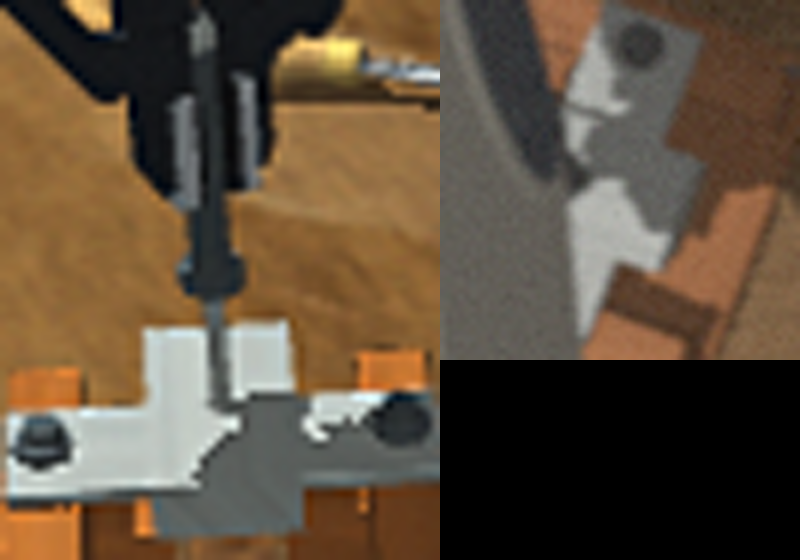

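The tip's lower end is at scene px ≈ (247.2,165.8), right over the bore's mark (247,165), with no contact force yet. I'll continue in half-millimetre steps.

Emit:
{"method": "send_rows", "body": {
  "increments": [
    [255, 0, -0.2, 0.6, 0, 0, 0],
    [255, 0, 0, 0, 0, 0, 0]
  ]
}}

```text
time_s: 10.22
ee_pos: [546.4, 171.3, 155.8]
tool_rot: [0.676, 0.737, 0.001, -0.0]
force: [-0.3, 1.4, -1.2]
finger_gap: 0.119
```

Emit:
{"method": "send_rows", "body": {
  "increments": [
    [255, 0, 0, 0.6, 0, 0, 0],
    [255, 0, 0, 0, 0, 0, 0]
  ]
}}

```text
time_s: 10.48
ee_pos: [546.5, 171.3, 155.2]
tool_rot: [0.676, 0.737, 0.001, 0.0]
force: [-0.0, 0.7, -0.6]
finger_gap: 0.125
```

Emit:
{"method": "send_rows", "body": {
  "increments": [
    [255, 0, 0, 0.6, 0, 0, 0],
    [255, 0, 0, 0, 0, 0, 0]
  ]
}}

```text
time_s: 10.72
ee_pos: [546.5, 171.3, 154.5]
tool_rot: [0.676, 0.737, 0.001, 0.0]
force: [0.2, 1.5, -1.6]
finger_gap: 0.123
```

Emit:
{"method": "send_rows", "body": {
  "increments": [
    [255, 0, 0, 0.7, 0, 0, 0],
    [255, 0, 0, 0, 0, 0, 0]
  ]
}}

```text
time_s: 10.98
ee_pos: [546.5, 171.3, 153.8]
tool_rot: [0.676, 0.737, 0.001, 0.0]
force: [0.4, 1.0, -1.2]
finger_gap: 0.126
```

Emit:
{"method": "send_rows", "body": {
  "increments": [
    [255, 0, 0, 0.7, 0, 0, 0],
    [255, 0, 0, 0, 0, 0, 0]
  ]
}}

```text
time_s: 11.22
ee_pos: [546.6, 171.3, 153.1]
tool_rot: [0.676, 0.737, 0.001, 0.0]
force: [1.1, 1.0, -1.5]
finger_gap: 0.119
```

Emit:
{"method": "send_rows", "body": {
  "increments": [
    [255, 0, 0, 0.7, 0, 0, 0],
    [255, 0, 0, 0, 0, 0, 0]
  ]
}}

```text
time_s: 11.48
ee_pos: [546.6, 171.4, 152.3]
tool_rot: [0.676, 0.737, 0.001, 0.0]
force: [0.2, 0.2, -0.9]
finger_gap: 0.122
```

```bash
python3 look.py m
```

```text
t 11.47 p [546.6 171.4 152.3] F [ 0.2  0.2 -0.9] gap 0.122 j [0.28 0.45 1.8  0.   0.89 0.2 ]
rot left [ 0.001 -0.001 -0.001] dworld [-0.4 -0.4 12.7]
[ -0.3  -0.4 -12.7] [ 0.001 -0.001 -0.001]
```

View pics/m.png

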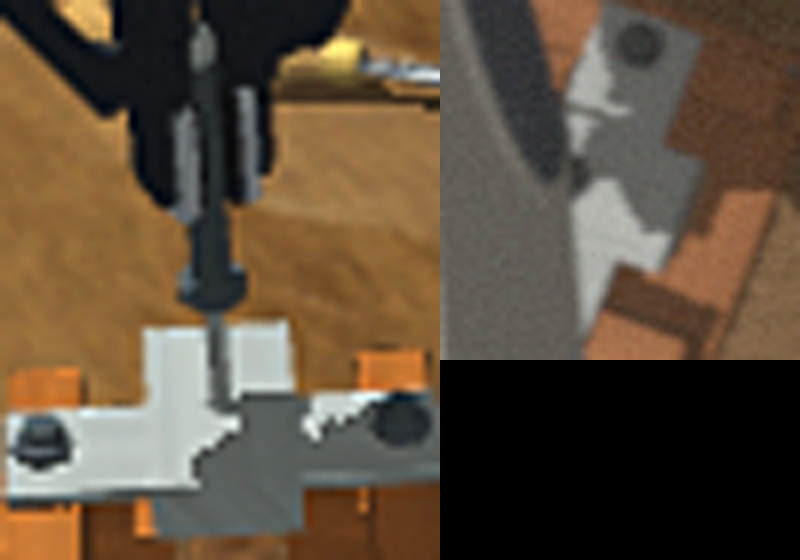

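Visible tip bottom stayed at crop (221,410) while the collar came down about 4 mm, so the drift is in the bore. On down to the pin.

Emit:
{"method": "send_rows", "body": {
  "increments": [
    [255, 0, 0, 0.7, 0, 0, 0],
    [255, 0, 0, 0, 0, 0, 0]
  ]
}}

```text
time_s: 11.82
ee_pos: [546.6, 171.4, 151.6]
tool_rot: [0.676, 0.737, 0.001, 0.0]
force: [0.2, 0.3, -1.0]
finger_gap: 0.121
```

Emit:
{"method": "send_rows", "body": {
  "increments": [
    [255, 0, 0, 0.7, 0, 0, 0],
    [255, 0, 0, 0, 0, 0, 0]
  ]
}}

```text
time_s: 12.08
ee_pos: [546.7, 171.4, 151.6]
tool_rot: [0.676, 0.737, 0.001, 0.0]
force: [-0.6, -0.4, 0.2]
finger_gap: 0.122
```

Emit:
{"method": "send_rows", "body": {
  "increments": [
    [255, 0, 0, 0.7, 0, 0, 0],
    [255, 0, 0, 0, 0, 0, 0]
  ]
}}

```text
time_s: 12.32
ee_pos: [546.7, 171.4, 151.5]
tool_rot: [0.676, 0.737, 0.001, 0.0]
force: [-1.0, 1.3, 1.6]
finger_gap: 0.126
```

Emit:
{"method": "send_rows", "body": {
  "increments": [
    [255, 0, 0, 1.2, 0, 0, 0],
    [255, 0, 0, 1.2, 0, 0, 0]
  ]
}}

```text
time_s: 12.58
ee_pos: [546.9, 171.5, 149.8]
tool_rot: [0.676, 0.737, 0.001, 0.0]
force: [-2.0, -0.5, 6.8]
finger_gap: 0.119
```

Emit:
{"method": "send_rows", "body": {
  "increments": [
    [255, 0, 0, 1.8, 0, 0, 0],
    [255, 0, 0, 1.8, 0, 0, 0]
  ]
}}

```text
time_s: 12.82
ee_pos: [546.9, 171.5, 147.0]
tool_rot: [0.676, 0.737, 0.001, 0.0]
force: [-1.6, -0.0, 6.8]
finger_gap: 0.12
```

Emit:
{"method": "send_rows", "body": {
  "increments": [
    [255, 0, 0, 2.4, 0, 0, 0],
    [255, 0, 0, 2.4, 0, 0, 0]
  ]
}}

```text
time_s: 13.08
ee_pos: [546.9, 171.5, 143.0]
tool_rot: [0.676, 0.737, 0.001, 0.0]
force: [-2.6, -0.6, 7.1]
finger_gap: 0.118
```

Emit:
{"method": "send_rows", "body": {
  "increments": [
    [255, 0, -0.3, 1.5, 0, 0, 0],
    [255, 0, -0.1, 1.5, 0, 0, 0],
    [255, 0, 0, 1.5, 0, 0, 0]
  ]
}}

```text
time_s: 13.45
ee_pos: [546.9, 171.5, 139.6]
tool_rot: [0.676, 0.737, 0.002, 0.001]
force: [-2.4, -0.5, 7.0]
finger_gap: 0.124
```

Emit:
{"method": "send_rows", "body": {
  "increments": [
    [255, 0, 0, 1.2, 0, 0, 0],
    [255, 0, 0, 1.2, 0, 0, 0]
  ]
}}

```text
time_s: 13.7
ee_pos: [546.8, 171.5, 137.9]
tool_rot: [0.676, 0.737, 0.002, 0.001]
force: [-1.7, -0.6, 6.6]
finger_gap: 0.119
```

Emit:
{"method": "send_rows", "body": {
  "increments": [
    [255, 0, 0, 1, 0, 0, 0],
    [255, 0, 0, 1, 0, 0, 0]
  ]
}}

```text
time_s: 13.95
ee_pos: [546.9, 171.5, 136.7]
tool_rot: [0.676, 0.737, 0.002, 0.001]
force: [-2.0, -0.2, 6.5]
finger_gap: 0.121
```

Emit:
{"method": "send_rows", "body": {
  "increments": [
    [255, 0, 0, 1, 0, 0, 0],
    [255, 0, 0, 1, 0, 0, 0]
  ]
}}

```text
time_s: 14.2
ee_pos: [546.8, 171.5, 135.4]
tool_rot: [0.676, 0.737, 0.002, 0.001]
force: [-2.1, 0.1, 7.3]
finger_gap: 0.124
```

Emit:
{"method": "send_rows", "body": {
  "increments": [
    [255, 0, 0, 1, 0, 0, 0],
    [255, 0, 0, 1, 0, 0, 0]
  ]
}}

```text
time_s: 14.45
ee_pos: [546.9, 171.5, 134.1]
tool_rot: [0.676, 0.737, 0.002, 0.001]
force: [-2.5, -0.1, 7.7]
finger_gap: 0.12
```

Emit:
{"method": "send_rows", "body": {
  "increments": [
    [255, 0, 0, 1, 0, 0, 0],
    [255, 0, 0, 1, 0, 0, 0]
  ]
}}

```text
time_s: 14.7
ee_pos: [546.9, 171.5, 132.9]
tool_rot: [0.676, 0.737, 0.002, 0.001]
force: [-1.8, -0.1, 10.1]
finger_gap: 0.123
```

Emit:
{"method": "send_rows", "body": {
  "increments": [
    [255, 0, 0, 1, 0, 0, 0],
    [255, 0, 0, 1, 0, 0, 0]
  ]
}}

```text
time_s: 14.95
ee_pos: [547.2, 171.6, 132.7]
tool_rot: [0.676, 0.737, 0.002, 0.001]
force: [-4.0, -0.4, 14.5]
finger_gap: 0.124
```

Emit:
{"method": "send_rows", "body": {
  "increments": [
    [255, 0, 0, 1.2, 0, 0, 0]
  ]
}}

```text
time_s: 15.08
ee_pos: [547.4, 171.7, 132.7]
tool_rot: [0.676, 0.737, 0.002, 0.001]
force: [-4.7, 0.0, 14.8]
finger_gap: 0.12
```

Emit:
{"method": "send_rows", "body": {
  "increments": [
    [255, 0, 0, 1.2, 0, 0, 0]
  ]
}}

```text
time_s: 15.2
ee_pos: [547.4, 171.7, 132.7]
tool_rot: [0.676, 0.737, 0.002, 0.001]
force: [-5.2, 0.2, 15.7]
finger_gap: 0.12
```

Hard stop at TCP z 132.7: 18.8 mm of travel after contact, implying a 2.2 mm starting position, which fits the 0–3 mm range. Retracting straight up.

Emit:
{"method": "send_rows", "body": {
  "increments": [
    [255, 0, -0.4, -2, 0, 0, 0],
    [255, 0, 0, -6, 0, 0, 0],
    [255, 0, 0, -8, 0, 0, 0],
    [255, 0, 0, -10, 0, 0, 0]
  ]
}}

```text
time_s: 15.7
ee_pos: [546.3, 171.4, 158.7]
tool_rot: [0.676, 0.737, 0.001, 0.001]
force: [-0.6, -0.4, -1.4]
finger_gap: 0.123
```

```bash
python3 look.py n
```

```text
t 15.7 p [546.3 171.4 158.7] F [-0.6 -0.4 -1.4] gap 0.123 j [0.28 0.44 1.8  0.   0.9  0.2 ]
rot left [ 0.003 -0.001 -0.001] dworld [-0.1 -0.4  6.3]
[-0.4 -0.1 -6.3] [ 0.003 -0.001 -0.001]
```

View pics/n.png

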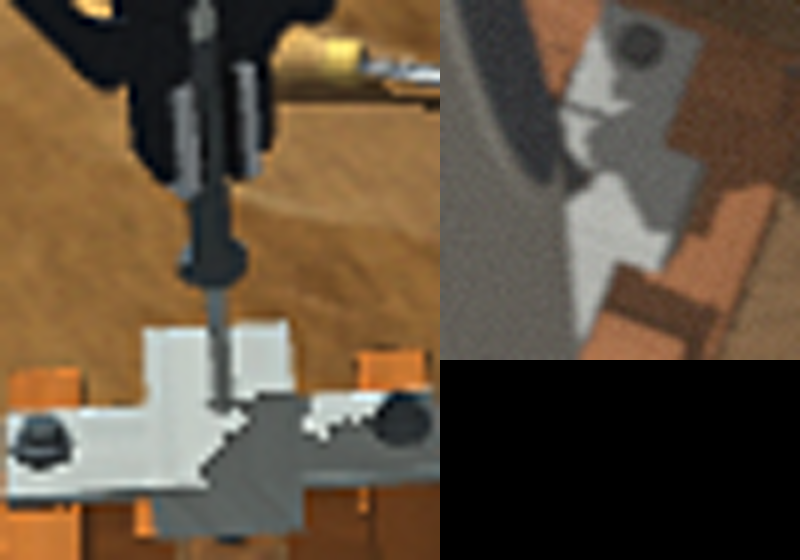

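The drift is out of the eye and the pin's dark end now shows below the eye at crop (230,538). Lifting and going back to the rack.

Emit:
{"method": "send_rows", "body": {
  "increments": [
    [255, 0, 0, -20, 0.003, 0, 0],
    [255, 0, 0, -30, 0, 0, 0],
    [255, 0, 0, -25, 0, 0, 0],
    [255, 0, 0, -15, 0, 0, 0]
  ]
}}

```text
time_s: 16.3
ee_pos: [545.6, 170.9, 250.8]
tool_rot: [0.676, 0.737, -0.0, -0.001]
force: [0.0, 0.1, -1.5]
finger_gap: 0.124
```

```bash
python3 -c "
from h import *
plan([531.7,-272,249],95,9)"
```

```text
t 16.3 p [545.6 170.9 250.8] F [ 0.   0.1 -1.5] gap 0.124 j [0.28 0.32 1.73 0.   1.09 0.2 ]
rot left [-0.001 -0.    -0.001] dworld [ -13.9 -442.9   -1.8]
[-48.9  -5.8   0.2] [-0. -0. -0.]
[-48.9  -5.8   0.2] [-0. -0. -0.]
[-48.9  -5.8   0.2] [-0. -0. -0.]
[-48.9  -5.8   0.2] [-0. -0. -0.]
[-48.9  -5.8   0.2] [-0. -0. -0.]
[-48.9  -5.8   0.2] [-0. -0. -0.]
[-48.9  -5.8   0.2] [-0. -0. -0.]
[-48.9  -5.8   0.2] [-0. -0. -0.]
[-48.9  -5.8   0.2] [-0. -0. -0.]
```

Emit:
{"method": "send_rows", "body": {
  "increments": [
    [255, -40, -6, 0, 0, 0, 0],
    [255, -50, -6, 0, 0, 0, 0],
    [255, -50, -6, 0, 0, 0, 0],
    [255, -50, -6, 0, 0, 0, 0],
    [255, -50, -6, 0, 0, 0, 0]
  ]
}}

```text
time_s: 16.92
ee_pos: [537.0, -74.1, 251.4]
tool_rot: [0.673, 0.739, 0.001, -0.0]
force: [0.6, 0.3, -1.2]
finger_gap: 0.122
```

```bash
python3 -c "
from h import *
plan([531.7,-272,245],95,5)"
```

```text
t 16.93 p [537.  -74.1 251.4] F [ 0.6  0.3 -1.2] gap 0.122 j [-0.16  0.28  1.8   0.    1.07 -0.25]
rot left [ 0.001 -0.001  0.006] dworld [  -5.3 -197.9   -6.4]
[-39.3  -4.7   1.2] [ 0.    -0.     0.001]
[-39.3  -4.7   1.2] [ 0.    -0.     0.001]
[-39.3  -4.6   1.2] [ 0.    -0.     0.001]
[-39.3  -4.6   1.3] [ 0.    -0.     0.001]
[-39.3  -4.6   1.3] [ 0.    -0.     0.001]
```

Emit:
{"method": "send_rows", "body": {
  "increments": [
    [255, -46, -5, 0, 0, 0, 0.006],
    [255, -46, -5, 0, 0, 0, 0],
    [255, -44, -5, 0, 0, 0, 0],
    [255, -32, -4, 0, 0, 0, 0],
    [255, -17, -3, 0, 0, 0, 0]
  ]
}}

```text
time_s: 17.55
ee_pos: [528.9, -268.6, 249.5]
tool_rot: [0.677, 0.736, 0.0, -0.001]
force: [0.6, -0.1, -1.3]
finger_gap: 0.129
```

Emit:
{"method": "send_rows", "body": {
  "increments": [
    [255, 0, 0, 0, 0, 0, 0],
    [255, 0, 0, 0, 0, 0, 0]
  ]
}}

```text
time_s: 17.8
ee_pos: [528.4, -268.0, 248.8]
tool_rot: [0.677, 0.736, 0.0, -0.002]
force: [0.9, 0.2, -1.5]
finger_gap: 0.121
```

```bash
python3 -c "
from h import *
plan([531.7,-272,160],95,4)"
```

```text
t 17.8 p [ 528.4 -268.   248.8] F [ 0.9  0.2 -1.5] gap 0.121 j [-0.49  0.36  1.69  0.    1.1  -0.57]
rot left [-0.002 -0.003 -0.005] dworld [  3.3  -4.  -88.8]
[-1.1  0.8 22.2] [-0.001 -0.001 -0.001]
[-1.1  0.8 22.2] [-0.001 -0.001 -0.001]
[-1.1  0.8 22.2] [-0.001 -0.001 -0.001]
[-1.1  0.7 22.2] [-0.001 -0.001 -0.001]
```

Emit:
{"method": "send_rows", "body": {
  "increments": [
    [255, -4.3, 2.9, 20, -0.002, -0.003, -0.005],
    [255, 0, 0, 30, 0, 0, 0],
    [255, 0, 0, 30, 0, 0, 0],
    [255, 0, 0, 12, 0, 0, 0],
    [255, 0, 0, 0, 0, 0, 0]
  ]
}}

```text
time_s: 18.42
ee_pos: [533.8, -266.1, 156.2]
tool_rot: [0.673, 0.74, 0.001, 0.001]
force: [0.0, -0.2, -1.6]
finger_gap: 0.125
```

```bash
python3 -c "
from h import *
plan([531.7,-272,145],95,1)"
```

```text
t 18.43 p [ 533.8 -266.1  156.2] F [ 0.  -0.2 -1.6] gap 0.125 j [-0.48  0.48  1.75  0.    0.92 -0.58]
rot left [ 0.002 -0.     0.007] dworld [ -2.1  -5.9 -11.2]
[-5.6 -2.7 11.2] [ 0.002 -0.     0.007]
```

Emit:
{"method": "send_rows", "body": {
  "increments": [
    [255, -5.6, -2.6, 2, 0.002, 0, 0.007],
    [255, 0, 0, 0, 0, 0, 0],
    [255, 0, 0, 0, 0, 0, 0]
  ]
}}

```text
time_s: 18.8
ee_pos: [533.3, -272.8, 156.9]
tool_rot: [0.675, 0.737, 0.0, 0.002]
force: [-0.2, 0.6, -0.8]
finger_gap: 0.121
```

```bash
python3 -c "
from h import *
plan([531.7,-272,140],95,1)
for c in('top','scene'):
    f=env.grab_frame(c); cv2.imwrite('pics/p_%s.png'%c,f)
a=cv2.imread('pics/p_scene.png')[240:360,280:400]; b=cv2.imread('pics/p_top.png')[180:260,350:430]
cv2.imwrite('pics/p.png',np.hstack([cv2.resize(a,(400,400)),cv2.resize(b,(400,400))]))
"
```

```text
t 18.8 p [ 533.3 -272.8  156.9] F [-0.2  0.6 -0.8] gap 0.121 j [-0.49  0.48  1.74 -0.    0.92 -0.58]
rot left [0.003 0.002 0.   ] dworld [ -1.6   0.8 -16.9]
[ 1.  -1.5 16.9] [0.003 0.002 0.   ]
```

View pics/p.png

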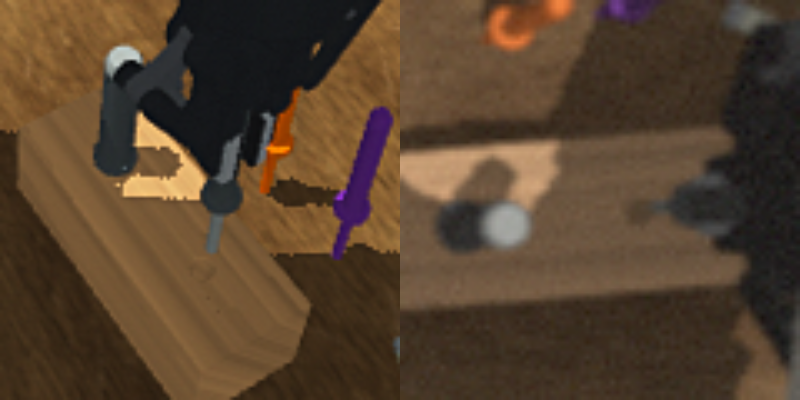

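```bash
python3 -c "
from h import *
k=80/400
for n,c,z in(('hole',(202,266),58),('tip',(213,246),77.6)): print(n,plane('scene',280+(c[0]+.5)*.3-.5,240+(c[1]+.5)*.3-.5,z))
print('tophole',plane('top',350+(240.5)*.2-.5,180+210.5*.2-.5,58))
print('toptip',plane('top',350+(254.5)*.2-.5,180+207.5*.2-.5,77.6))
a=cv2.imread('pics/p_scene.png')[290:335,320:380]
cv2.imwrite('pics/p2.png',cv2.resize(a,None,fx=10,fy=10,interpolation=cv2.INTER_CUBIC))
"
```

```text
hole [ 531.23347146 -271.98625287   58.        ]
tip [ 534.28889985 -273.73044261   77.6       ]
tophole [ 532.2694527  -272.40360154   58.        ]
toptip [ 533.17954898 -272.54299074   77.6       ]
```

View pics/p2.png

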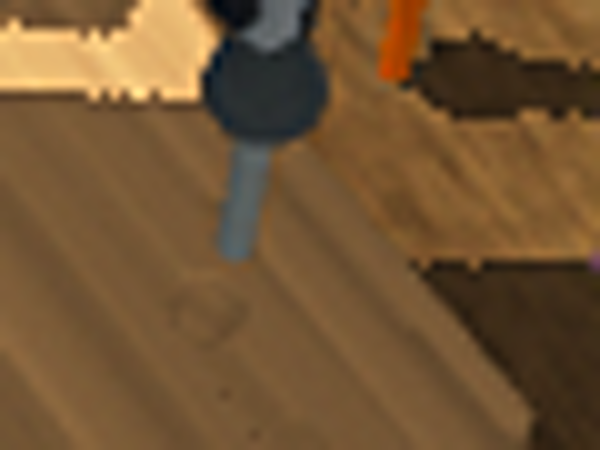

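The hole shows at scene px (340.2,320.4), computed as ≈ (531.5,-272.2), which agrees with the pick-up pose; the tip needs about -1.7 mm in x. Correcting, then lowering.

Emit:
{"method": "send_rows", "body": {
  "increments": [
    [255, 0.9, -1.5, 3, 0.003, 0.002, 0],
    [255, 0, 0, 0, 0, 0, 0],
    [255, 0, 0, 0, 0, 0, 0]
  ]
}}

```text
time_s: 19.27
ee_pos: [531.5, -272.0, 153.7]
tool_rot: [0.676, 0.737, -0.0, 0.0]
force: [0.9, 0.6, -0.7]
finger_gap: 0.12
```

```bash
python3 -c "
from h import *
plan([531.6,-272,142],95,1)"
```

```text
t 19.27 p [ 531.5 -272.   153.7] F [ 0.9  0.6 -0.7] gap 0.12 j [-0.49  0.48  1.75 -0.    0.91 -0.58]
rot left [0. 0. 0.] dworld [  0.1  -0.  -11.7]
[-0.   0.1 11.7] [0. 0. 0.]
```

Emit:
{"method": "send_rows", "body": {
  "increments": [
    [255, 0, 0, 5, 0, 0, 0],
    [255, 0, 0, 5, 0, 0, 0],
    [255, 0, 0, 4, 0, 0, 0],
    [255, 0, 0, 0, 0, 0, 0]
  ]
}}

```text
time_s: 19.77
ee_pos: [531.2, -271.8, 138.2]
tool_rot: [0.675, 0.737, -0.0, -0.0]
force: [-0.2, -0.4, -0.9]
finger_gap: 0.124
```

Emit:
{"method": "send_rows", "body": {
  "increments": [
    [255, 0, 0, 3, 0, 0, 0],
    [255, 0, 0, 3, 0, 0, 0],
    [255, 0, 0, 2, 0, 0, 0]
  ]
}}

```text
time_s: 20.15
ee_pos: [531.5, -271.9, 129.9]
tool_rot: [0.675, 0.737, -0.0, -0.0]
force: [0.6, -1.2, -0.6]
finger_gap: 0.121
```

```bash
python3 -c "
from h import *
plan([531.6,-272,95],95,6)
f=env.grab_frame('scene');cv2.imwrite('pics/q.png',cv2.resize(f[240:360,280:400],(480,480)))"
```

```text
t 20.15 p [ 531.5 -271.9  129.9] F [ 0.6 -1.2 -0.6] gap 0.121 j [-0.49  0.51  1.76 -0.    0.87 -0.58]
rot left [-0. -0.  0.] dworld [  0.1  -0.1 -34.9]
[-0.   0.   5.8] [-0. -0.  0.]
[-0.   0.   5.8] [-0. -0.  0.]
[-0.   0.   5.8] [-0. -0.  0.]
[-0.   0.   5.8] [-0. -0.  0.]
[-0.   0.   5.8] [-0. -0.  0.]
[-0.   0.   5.8] [-0. -0.  0.]
```

View pics/q.png

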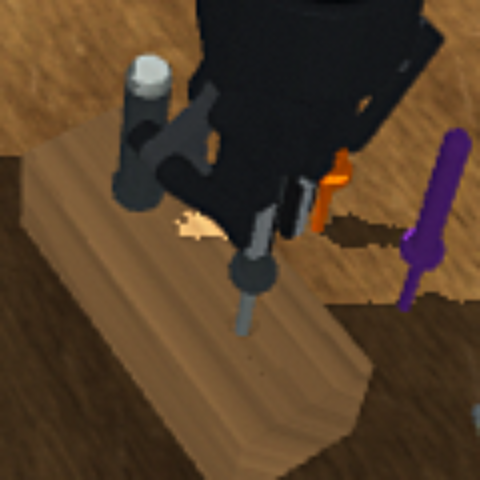

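Emit:
{"method": "send_rows", "body": {
  "increments": [
    [255, 0, 0, 5, 0, 0, 0],
    [255, 0, 0, 6, 0, 0, 0],
    [255, 0, 0, 6, 0, 0, 0],
    [255, 0, 0, 5, 0, 0, 0],
    [255, 0, 0, 3, 0, 0, 0]
  ]
}}

```text
time_s: 20.82
ee_pos: [531.3, -271.8, 102.9]
tool_rot: [0.675, 0.737, -0.0, -0.0]
force: [-0.4, 0.4, -1.7]
finger_gap: 0.121
```

```bash
python3 -c "
from h import *
plan([531.6,-272,94],95,4)"
```

```text
t 20.82 p [ 531.3 -271.8  102.9] F [-0.4  0.4 -1.7] gap 0.121 j [-0.49  0.55  1.77 -0.    0.82 -0.58]
rot left [-0.001 -0.     0.   ] dworld [ 0.3 -0.2 -8.9]
[-0.1  0.1  2.2] [-0. -0.  0.]
[-0.1  0.1  2.2] [-0. -0.  0.]
[-0.1  0.1  2.2] [-0. -0.  0.]
[-0.1  0.1  2.2] [-0. -0.  0.]
```

Seating is expected at TCP z ≈ 91 (pick-up height), so I'm approaching it gently.

Emit:
{"method": "send_rows", "body": {
  "increments": [
    [255, 0, 0.2, 4, 0, 0, 0],
    [255, 0, 0, 3, 0, 0, 0],
    [255, 0, 0, 1.5, 0, 0, 0],
    [255, 0, 0, 0, 0, 0, 0]
  ]
}}

```text
time_s: 21.32
ee_pos: [531.5, -271.8, 93.7]
tool_rot: [0.675, 0.737, -0.0, -0.0]
force: [0.7, 0.1, -1.4]
finger_gap: 0.127
```

Emit:
{"method": "send_rows", "body": {
  "increments": [
    [255, 0, 0, 0.8, 0, 0, 0],
    [255, 0, 0, 0.8, 0, 0, 0]
  ]
}}

```text
time_s: 21.58
ee_pos: [531.7, -271.9, 92.3]
tool_rot: [0.676, 0.737, -0.0, -0.0]
force: [0.5, 0.1, -0.8]
finger_gap: 0.125
```

Emit:
{"method": "send_rows", "body": {
  "increments": [
    [255, 0, 0, 0.8, 0, 0, 0],
    [255, 0, 0, 0.8, 0, 0, 0]
  ]
}}

```text
time_s: 21.82
ee_pos: [531.8, -272.0, 91.2]
tool_rot: [0.675, 0.737, -0.0, 0.0]
force: [-2.9, 1.1, 9.6]
finger_gap: 0.121
```

Seated: the force rose at TCP z 91.2. Releasing.

Emit:
{"method": "send_rows", "body": {
  "increments": [
    [255, 0, 0, 0, 0, 0, 0],
    [200, 0, 0, 0, 0, 0, 0],
    [100, 0, 0, 0, 0, 0, 0],
    [0, 0, 0, 0, 0, 0, 0],
    [0, 0, 0, 0, 0, 0, 0]
  ]
}}

```text
time_s: 22.45
ee_pos: [532.2, -272.2, 91.5]
tool_rot: [0.675, 0.737, 0.0, 0.001]
force: [0.3, 0.4, 0.1]
finger_gap: 0.841
```

Emit:
{"method": "send_rows", "body": {
  "increments": [
    [0, 0, 0, 0, 0, 0, 0],
    [0, 0, 0, 0, 0, 0, 0]
  ]
}}

```text
time_s: 22.7
ee_pos: [532.2, -272.2, 91.4]
tool_rot: [0.675, 0.737, 0.0, 0.0]
force: [0.5, 0.5, -0.1]
finger_gap: 1.004
```

```bash
python3 -c "
from h import *
plan([531.6,-272,240],95,4)
f=env.grab_frame('scene');cv2.imwrite('pics/r.png',cv2.resize(f[240:360,280:400],(480,480)))"
```

```text
t 22.7 p [ 532.2 -272.2   91.4] F [ 0.5  0.5 -0.1] gap 1.004 j [-0.49  0.57  1.77 -0.    0.8  -0.58]
rot left [0.001 0.001 0.   ] dworld [ -0.6   0.2 148.6]
[  0.   -0.1 -37.1] [0. 0. 0.]
[  0.   -0.1 -37.1] [0. 0. 0.]
[  0.   -0.1 -37.1] [0. 0. 0.]
[  0.1  -0.1 -37.1] [0. 0. 0.]
```

View pics/r.png

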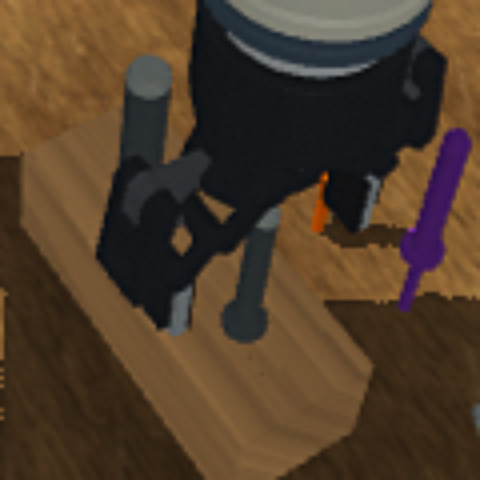

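The drift stands with its collar on the rack (crop (245,322)), free of the fingers. Now up and away, back toward the start to clear the views.

Emit:
{"method": "send_rows", "body": {
  "increments": [
    [0, 0, 0, -15, 0, 0, 0],
    [0, 0, 0, -35, 0, 0, 0],
    [0, 0, 0, -40, 0, 0, 0],
    [0, 0, 0, -40, 0, 0, 0],
    [0, 0, 0, -20, 0, 0, 0]
  ]
}}

```text
time_s: 23.38
ee_pos: [531.5, -271.8, 248.3]
tool_rot: [0.675, 0.737, -0.0, -0.0]
force: [-1.0, 0.4, -0.9]
finger_gap: 1.002
```

Emit:
{"method": "send_rows", "body": {
  "increments": [
    [0, -35, -35, 0, 0, 0, 0],
    [0, -40, -40, 0, 0, 0, 0],
    [0, -40, -40, 0, 0, 0, 0],
    [0, -35, -35, 0, 0, 0, 0],
    [0, 0, 0, 0, 0, 0, 0]
  ]
}}

```text
time_s: 24.0
ee_pos: [394.2, -440.0, 258.0]
tool_rot: [0.674, 0.738, 0.0, 0.007]
force: [0.6, 0.4, 1.0]
finger_gap: 1.001
```

Emit:
{"method": "send_rows", "body": {
  "increments": [
    [0, -30, -20, 0, 0, 0, 0],
    [0, -30, -20, 0, 0, 0, 0],
    [0, -10, -10, 0, 0, 0, 0],
    [0, 0, 0, 0, 0, 0, 0],
    [0, 0, 0, 0, 0, 0, 0]
  ]
}}

```text
time_s: 24.62
ee_pos: [352.6, -512.5, 261.3]
tool_rot: [0.674, 0.739, 0.001, 0.008]
force: [-0.1, 0.8, -0.5]
finger_gap: 1.002
```

```bash
python3 -c "
from h import *
plan([300,-450,240],95,4)
for c in('top','scene'):
    f=env.grab_frame(c); cv2.imwrite('pics/s_%s.png'%c,f)
a=cv2.imread('pics/s_scene.png'); b=cv2.imread('pics/s_top.png')
r=lambda f,w:cv2.resize(f,(w,w),interpolation=cv2.INTER_CUBIC)
o=np.vstack([np.hstack([r(a[150:210,215:275],380),r(a[245:345,285:385],380)]),np.hstack([b[110:310,140:430],b[110:310,140:430]])[:, :0].reshape(0,0,3) if 0 else np.zeros((1,760,3),np.uint8)])
cv2.imwrite('pics/s1.png',o)
cv2.imwrite('pics/s2.png',cv2.resize(b[110:310,150:430],None,fx=2.85,fy=2.85,interpolation=cv2.INTER_CUBIC))
"
```

```text
t 24.62 p [ 352.6 -512.5  261.3] F [-0.1  0.8 -0.5] gap 1.002 j [-0.99  0.38  1.62  0.01  1.13 -1.09]
rot left [0.012 0.01  0.005] dworld [-52.6  62.5 -21.3]
[ 16.8 -11.7   5. ] [0.003 0.002 0.001]
[ 16.8 -11.7   5.1] [0.003 0.002 0.001]
[ 16.8 -11.7   5.2] [0.003 0.002 0.001]
[ 16.7 -11.7   5.2] [0.003 0.002 0.001]
```

View pics/s1.png

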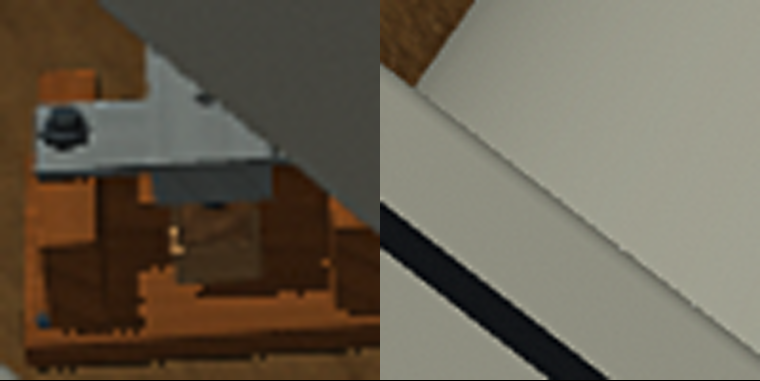

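View pics/s2.png

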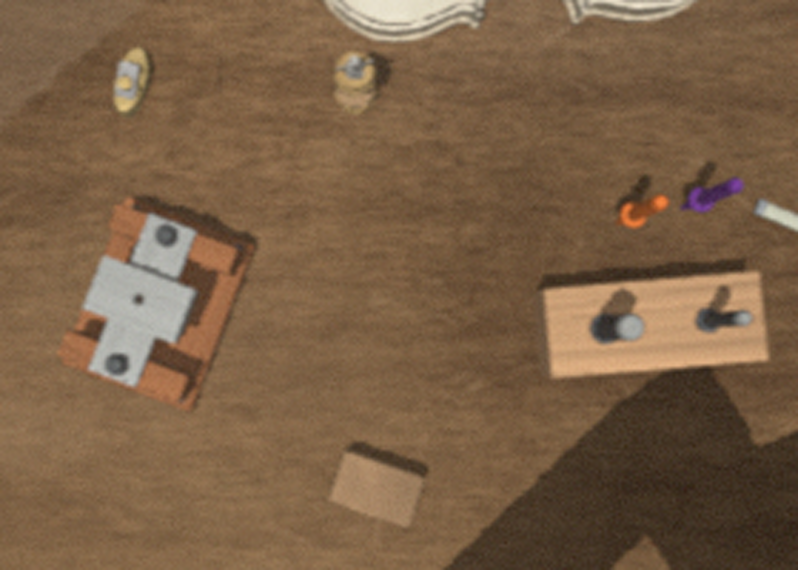

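View pics/s_scene.png

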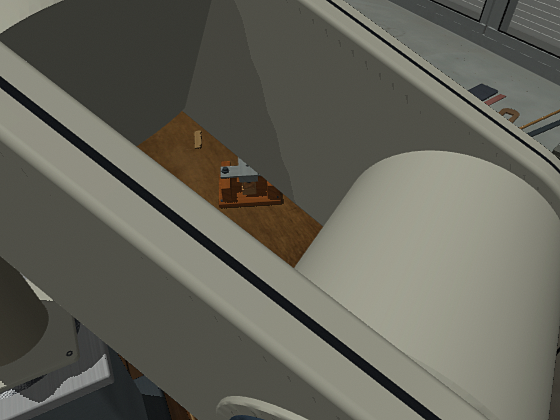

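The top view shows drift, stout punch and bench items all at their old pixels. The arm blocks the scene camera, so I'll move on to the start pose for a last look.

```bash
python3 -c "
from h import *
plan([245,-575,231],30,5)
for p in ([546.5,171.5,54],[546.5,171.5,28]): print(proj('scene',p))"
```

```text
t 24.73 p [ 352.6 -512.6  261.2] F [-0.7 -0.1 -0.3] gap 1.005 j [-0.99  0.38  1.62  0.01  1.13 -1.09]
rot left [0.016 0.002 1.14 ] dworld [-107.6  -62.4  -30.2]
[-10.4 -22.7   5.9] [0.003 0.    0.228]
[-15.2 -19.7   5.9] [0.003 0.    0.228]
[-19.3 -15.7   6. ] [0.003 0.    0.228]
[-22.3 -10.9   6. ] [0.003 0.    0.228]
[-24.2  -5.6   6. ] [0.003 0.    0.228]
[247.7554906  171.95843338]
[248.32860352 180.15684296]
```

Emit:
{"method": "send_rows", "body": {
  "increments": [
    [0, -10, -23, 6, 0.003, 0, 0.18],
    [0, -15, -20, 6, 0, 0, 0.18],
    [0, -19, -16, 6, 0, 0, 0.18],
    [0, -22, -11, 6, 0, 0, 0.18],
    [0, -24, -6, 6, 0, 0, 0.18]
  ]
}}

```text
time_s: 25.35
ee_pos: [252.8, -580.2, 230.8]
tool_rot: [0.932, 0.363, 0.004, 0.006]
force: [-0.2, -0.1, 0.6]
finger_gap: 1.0
```

Emit:
{"method": "send_rows", "body": {
  "increments": [
    [0, -5, 0, 0, 0, 0, 0.12],
    [0, 0, 0, 0, 0, 0, 0.12],
    [0, 0, 0, 0, 0, 0, 0],
    [0, 0, 0, 0, 0, 0, 0]
  ]
}}

```text
time_s: 25.85
ee_pos: [249.5, -582.4, 230.0]
tool_rot: [0.969, 0.247, 0.004, 0.005]
force: [-0.0, -0.2, -1.4]
finger_gap: 0.999
```

```bash
python3 -c "
from h import *
plan([245,-575,231],30,1)
a=env.grab_frame('scene');cv2.imwrite('pics/u_scene.png',a);b=cv2.imread('pics/a_scene.png')
r=lambda f,w:cv2.resize(f,(w,w),interpolation=cv2.INTER_CUBIC)
cv2.imwrite('pics/u.png',np.hstack([np.vstack([r(b[150:210,215:275],300),r(a[150:210,215:275],300)]),np.vstack([r(b[245:345,285:385],300),r(a[245:345,285:385],300)])]))
"
```

```text
t 25.85 p [ 249.5 -582.4  230. ] F [-0.  -0.2 -1.4] gap 0.999 j [-1.19  0.43  1.62  0.01  1.08 -0.12]
rot left [ 0.011 -0.006 -0.025] dworld [-4.5  7.4  1. ]
[-0.4 -8.6 -1.1] [ 0.011 -0.006 -0.025]
```

View pics/u.png

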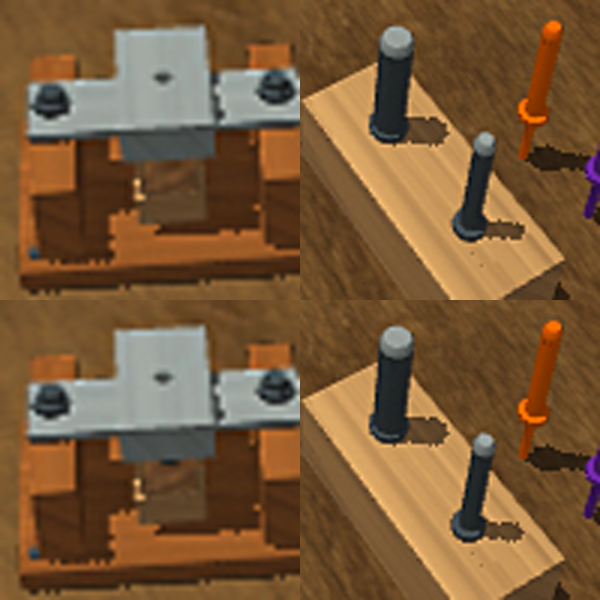

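The before/after crops match at the rack: drift top (484,143) and collar (470,225), unchanged and upright, with the stout punch also unmoved. The pin's head edge now shows below the eye at px ≈ (249,182), where the cork-standing position projects (248.3,180 plus the head radius). Handing in.

```bash
python3 -c "
from station import env
print(env.close_job())"
```

```text
the job is handed in; nothing more can be done
None
```

The pin is driven out of the eye, and the drift stands upright in the hole it came from. I handed the job in at about 26 s of the 72 s allowed.

- **Driving the pin:** I took the slender dark drift from the rack, found the bore by camera, and entered it at about (546.5, 171.4) mm without touching the eye's top. The pin moved at about 8 N and met a hard stop after 18.8 mm of travel. The highest reading was about 16 N (about 17 N with the drift's weight), though I only had readings at the end of each move.
- **Pin on the cork:** the stop height was within 1 mm of where the cork should stop the pin. The pin's head edge now shows below the eye where the cork position should appear. The tray hides the rest of the pin, so this rests on the stop and that edge, not a full view.
- **Putting the drift back:** it seated at its pick-up height with about 10 N. Before and after pictures show the drift, the stout punch and the other listed things at the same pixels.
- **Disagreement:** the two cameras differed by up to 5 mm on the bore's position. I settled this by comparing the tip and the bore in the same picture close up.

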